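Lay the weighted muddlers in the sloping rest, heavy end down

ROBOT

A 7-joint arm with a two-finger parallel gripper is mounted at the origin on the work surface. World frame = base frame: x ahead of the robot, y to its left, z up, the work surface at z = 0. Lengths are in m, angles in rad, forces in N, time in s.
With the tool pointing down it reaches from about 0.4 to 0.875 m from the base axis. Payload 19.3 kg.
Tool frame: the origin (TCP) lies at the very end of the fingers, on their centre line; the grasp point (between the pads) lies 19 mm behind it; z points along the fingers, x is the direction in which the jaws open and shut, and the axes are right-handed (so a half turn about z gives the same grasp; the last joint's range is limited). The gripper opens to 85 mm and grips with 20 to 120 N. Pads are 22 mm wide; open, the fingers measure 114 mm over their backs; the gripper's body (76 mm by 85 mm) begins 54 mm behind the grasp point. The pads swing forward as they close: fully open they stand 13 mm farther back than shut.
Start: joints at [1.046, 0.521, -0.036, 1.599, 0.021, 1.021, -0.113], TCP at [0.275, -0.561, 0.231] pointing down, gripper open.
Joint ranges: [-2.91, 2.91], [-0.3, 2.13], [-1.5, 1.42], [0.17, 2.43], [-1.26, 4.41], [0.16, 1.93], [-2.52, 2.52]. Speed limits (rad/s): [1.89, 1.89, 2.39, 2.39, 3.01, 3.01, 3.01].

INTERFACE

Orientations are given as [roll, pitch, yaw] about the fixed x, y, z axes, in that order (R = Rz(yaw) Ry(pitch) Rx(roll)).
In Python, from workcell import bot gives the robot as it stands.
- The arm moves only by the tool jog_arm, never from a script. Its argument "increments" is a list of rows, each an object of numbers: "wx", "wy", "wz": the turn, a rotation vector about the tool's x, y, z in degrees; "x", "y", "z": the shift along the tool's x, y, z in cm; "claw": the opening in per cent of the stroke, from 0 (shut) to 100 (fully open). A call has 1 to 10 rows; each row is the pose to reach, as a shift and turn from the pose measured when the call began, along the tool's axes at that moment; what a row does not reach only later rows make up. A row lasts 1/8 s, in which the tool goes at most 62.5 mm and 10.7 degrees, less where a joint would pass 70% of its speed; a pose out of reach is approached as far as the arm can. A call with a gripper value outside its range is refused whole. The fingers move at their own pace and stop on an object; "squeeze" is the grip in N (left out, the last holds). Time passes only in rows, so rows that repeat a pose let the fingers close. It gives the time, the measured TCP pose, the force and the opening at its end, in the units of the state.
- bot.observe(): the state, without advancing time (a new reading comes with each control period).
- bot.grab_frame(name): name is "scene" or "side" or "wrist"; returns a dict with "pixels" (480x640x3 uint8, red, green, blue), "fov_y" (degrees; the focal length in pixels is half the picture's height over the tangent of half this angle, whatever the lens; pixels are square), "cx", "cy" (the principal point, pixels), "origin" and "orientation" of the camera in the world. Camera axes: x right, y down, z forward; pixel columns grow to the right and rows downward; lengths in m; the calibration is good to about 2 mm. A picture is of the moment at which its call begins. There is no depth.
- bot.job_done(): hands the job in, once; it reports no verdict.
The state is a dict: "clock": time; "qpos": joint angles; "qd": joint speeds; "joint_efforts": joint torques, N m; "position": TCP position; "tool_rot": TCP orientation; "force": force on the tool from outside, world axes, zero at the start; "moment": the same for the moment, N m; "grip_width": finger opening in m.
Only numpy, scipy, OpenCV 4.12 (cv2) and the standard library are available. Lean on these libraries where they do the work, as an engineer would, in place of code of your own. Each camera call takes 0.05 s, during which the arm holds its last target.

TASK

Each of the three muddlers has a weight hidden in one of its two like ends: lift each by the ball at mid-length to find out which end is heavy, then lay all three in the sloping rest, one to a groove, with the heavy end down at the foot board. Bring them in under the light bar and set them down without letting them fall, and leave the glasses, bottles and other bar things standing where they are.

Things in the scene. Friction and masses are not known exactly. Their poses are not given: they have to be found in the camera images.
- muddler_a: double-ended bar muddler, 160 mm long, alike at both ends: pale wooden heads, 34 mm square, from 46 to 80 mm out along +x and -x, a 20 mm round steel shaft and a 30 mm brass ball in the middle. Origin: the ball's centre, 17 mm above what it lies on; x along its length. The hidden weight is in the +x or the -x head, drawn anew for each start.
- muddler_b: like muddler_a. Each weighs about 0.28 kg, 0.16 kg of it hidden in the middle of one head (either, drawn at each start), so it balances about 35 mm from the ball towards that end: lifted level by the ball it loads the wrist with about 0.1 N m. Gripped lightly (20 N) the ball can turn in the pads and the heavy end sinks; a grip of 60 N or more holds it.
- muddler_c: like muddler_a and muddler_b (either of its ends may be the heavy one)
- deck: sloping top of the dark rest, fixed. Origin: middle of the plane the heads lie on, 85 mm above the shelf; x up the slope (35 degrees; lower end at the robot's side), y across, z square to it. Two 40 mm crossbars at x = -66 and +66 mm bear the heads; between them (-46 to +46 mm) it is open for the fingers. Foot board: face at x = -84 mm, rising to 24 mm above the plane
- groove0 (a point): where the ball's centre comes in the right groove (y = -70 mm, z = 17 mm on the deck, axes as the deck's); ball at x = -4 mm if the low head touches the foot board. The groove is 44 mm wide between guides 12 mm high; grooves are 70 mm apart
- groove1 (a point): where the ball's centre comes in the middle groove (y = 0 mm, z = 17 mm on the deck, axes as the deck's); ball at x = -4 mm if the low head touches the foot board. The groove is 44 mm wide between guides 12 mm high; grooves are 70 mm apart
- groove2 (a point): where the ball's centre comes in the left groove (y = 70 mm, z = 17 mm on the deck, axes as the deck's); ball at x = -4 mm if the low head touches the foot board. The groove is 44 mm wide between guides 12 mm high; grooves are 70 mm apart
- rest: frame of the rest, 190 x 292 mm, origin on the shelf below the deck's, x level, uphill. A chrome light bar across y at x = 56 to 86 mm, underside 185 mm above the shelf, with a round press-button lamp on top (to 212 mm), spans the grooves' upper ends, posts at x = 80, y = +-140 mm: a muddler clears it only if brought in sloping, square to the grooves
- decanter: empty clear glass decanter, round, 96 mm across and 212 mm tall with a narrow neck; stands loose on the shelf, origin at the centre of its underside, z up; a bystander
- tumbler: short clear glass tumbler, 78 mm across, 88 mm tall, mouth up; stands loose on the shelf, origin at the centre of its underside, z up; a bystander
- jigger: stainless hourglass-shaped jigger, 42 mm across, 72 mm tall; stands loose on the shelf, origin at the centre of its underside, z up; a bystander
- bitters: small amber glass bottle, 48 mm across, 145 mm tall; stands loose on the shelf, origin at the centre of its underside, z up; a bystander
- pourer: glass pourer spout standing on its cork, 32 mm across, 75 mm tall; stands loose on the shelf, origin at the centre of its underside, z up; a bystander
Things that resemble listed ones, but are neither listed nor needed, are in the scene too. What is shaped like the muddler_b but black or green is not meant. Leave any blue look-alike of the muddler_a alone.

How it is judged:
By the outcome, as a careful person would: the job done as asked, in the order asked, and still so for the second after the job is handed in, with the robot touching nothing.
It also fails if it takes over 72 s, if anything falls off the work surface, if the arm or the gripper's body presses on something with over 40 N, if the wrist force passes 120 N, or if a joint passes its speed limit or range.

## Working session

There is one attempt and no reset: what is moved stays moved. The work goes in short steps, Python scripts to look and compute and a tool call to move; the robot and the scene stay as the last step left them, time stands still between calls to the robot, and variables do not carry over. Pictures are saved under pics/ and viewed, and the job is handed in when it is done.

Besides the shell and the picture viewer there is one more tool, called after "Request:" as name(argument=value, ...) on one line, values as JSON. jog_arm: Moves the arm, as the interface text tells. Its arguments: {"type":"object","properties":{"increments":{"type":"array","items":{"type":"object","properties":{"wx":{"type":"number"},"wy":{"type":"number"},"wz":{"type":"number"},"x":{"type":"number"},"y":{"type":"number"},"z":{"type":"number"},"claw":{"type":"number"}}}},"squeeze":{"type":"number"}},"required":["increments"]}

```bash
ls; mkdir -p pics; python3 - <<'E'
from workcell import bot
import cv2,json
for n in ["scene","side","wrist"]:
    f=bot.grab_frame(n)
    cv2.imwrite(f"pics/{n}0.png",f["pixels"][:,:,::-1])
    print(n,{k:v for k,v in f.items() if k!="pixels"})
print(bot.observe())
E
```

```text
pics
scene {'fov_y': 56.691222849873554, 'cx': 321.55038374701996, 'cy': 237.93072624446413, 'origin': array([0.88243677, 0.3697894 , 0.78714638]), 'orientation': array([-2.43604714,  0.00776458,  2.33106546])}
side {'fov_y': 55.74481275999709, 'cx': 327.22037042305834, 'cy': 230.77408903867104, 'origin': array([0.11433366, 0.51917331, 0.7791664 ]), 'orientation': array([-2.38760049,  0.01391505, -2.60599525])}
wrist {'fov_y': 62.47793215453616, 'cx': 320.25711673749873, 'cy': 240.16927736860478, 'origin': array([ 0.33931441, -0.52915226,  0.37305564]), 'orientation': array([ 2.85040110e+00,  8.21093619e-04, -1.11578088e+00])}
{'clock': 0.15, 'qpos': array([ 1.04579029,  0.52184916, -0.03636967,  1.59986731,  0.02119896,
        1.02107757, -0.11280005]), 'qd': array([-0.00215874, -0.00167679,  0.00202637, -0.00394114,  0.00024066,
        0.00055254, -0.00093519]), 'joint_efforts': array([ 2.43874681e-03, -9.27391648e+01,  1.98033348e+00, -3.70052576e+01,
        1.78318808e-02,  6.41143866e-03, -6.79020172e-05]), 'position': array([ 0.27444513, -0.56124977,  0.23087837]), 'tool_rot': array([ 3.14156091e+00,  8.16312960e-04, -1.11596677e+00]), 'force': array([ 0.65314528, -0.35586166, -0.24978256]), 'moment': array([-0.04454982,  0.01663553, -0.02921591]), 'grip_width': 0.08493700612476866}
```

View pics/scene0.png

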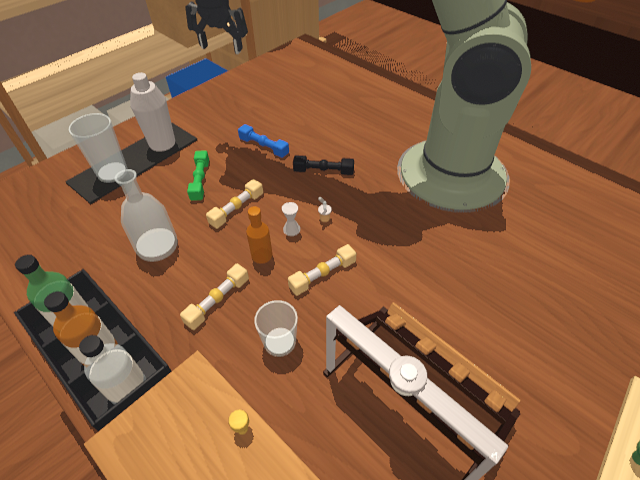

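View pics/side0.png

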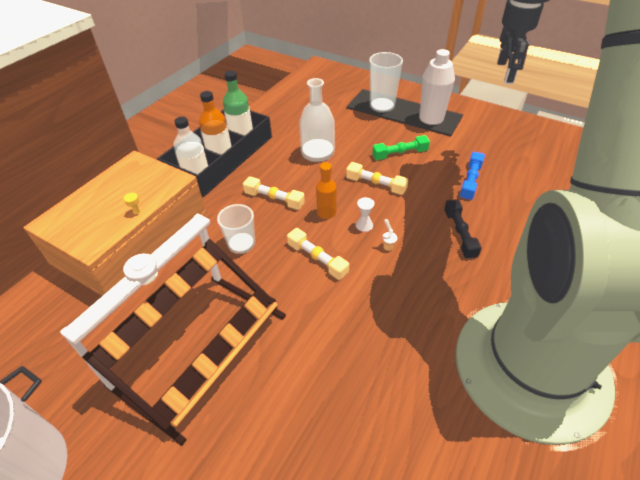

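View pics/wrist0.png

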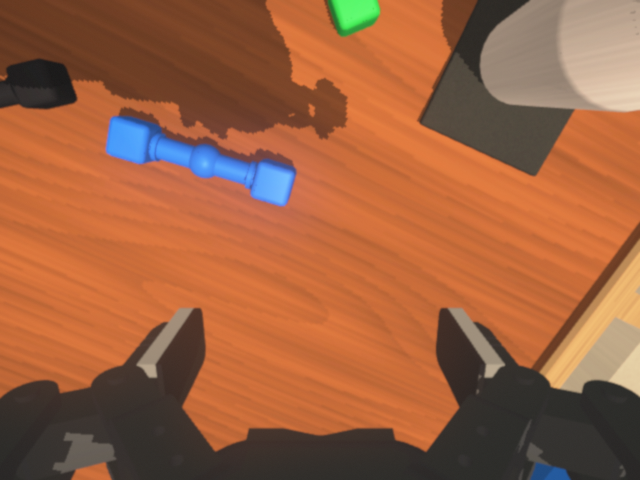

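Scene shows three pale-headed muddlers with brass balls, at (235,204), (215,295) and (323,270); in side they are at (376,178), (273,192) and (318,253). The blue one (263,140), black one (323,164) and green one (199,175) are look-alikes and stay put. I'll confirm this in a crop and measure.

```bash
cat > h.py <<'E'
import numpy as np, cv2
from scipy.spatial.transform import Rotation as R
from workcell import bot
def cam(n):
    f=bot.grab_frame(n); return f
def K(f):
    h=f["pixels"].shape[0]; fl=h/2/np.tan(np.radians(f["fov_y"])/2)
    return fl
def ray(f,p):
    fl=K(f); d=np.array([(p[0]-f["cx"])/fl,(p[1]-f["cy"])/fl,1.])
    return f["origin"], R.from_euler('xyz',f["orientation"]).as_matrix()@d
def plane(f,p,z):
    o,d=ray(f,p); return o+d*(z-o[2])/d[2]
def proj(f,P):
    q=R.from_euler('xyz',f["orientation"]).as_matrix().T@(np.asarray(P)-f["origin"]); fl=K(f)
    return np.array([f["cx"]+fl*q[0]/q[2],f["cy"]+fl*q[1]/q[2]])
def tri(*fp):
    A=np.zeros((3,3));b=np.zeros(3)
    for f,p in fp:
        o,d=ray(f,p); d=d/np.linalg.norm(d); M=np.eye(3)-np.outer(d,d); A+=M;b+=M@o
    return np.linalg.solve(A,b)
E
python3 - <<'E'
from h import *
import pickle
s=cam("scene");d=cam("side"); pickle.dump((s,d),open("f0.pkl","wb"))
for n,f,(x,y) in [("s",s,(165,165)),("d",d,(230,150))]:
    c=f["pixels"][y:y+170,x:x+200]
    cv2.imwrite(f"pics/crop_{n}.png",cv2.resize(c[:,:,::-1],None,fx=4,fy=3.5,interpolation=cv2.INTER_CUBIC)[:600])
r=f
for n,f in [("scene",s),("side",d)]:
    hsv=cv2.cvtColor(f["pixels"],cv2.COLOR_RGB2HSV)
    m=((hsv[...,0]>15)&(hsv[...,0]<30)&(hsv[...,1]>60)&(hsv[...,1]<160)&(hsv[...,2]>170)).astype(np.uint8)
    k,l,st,ce=cv2.connectedComponentsWithStats(m)
    for i in range(1,k):
        if 60<st[i,4]<900: print(n,ce[i].round(1),st[i,4],plane(f,ce[i],0.02).round(3))
E
```

```text
scene [218.   38.6] 114 [-0.024 -1.026  0.02 ]
scene [252.8 186.3] 156 [ 0.408 -0.329  0.02 ]
scene [215.1 214.4] 187 [ 0.533 -0.32   0.02 ]
scene [345.7 253.3] 233 [ 0.409 -0.016  0.02 ]
scene [236.  273.1] 253 [ 0.609 -0.15   0.02 ]
scene [297.8 280.5] 262 [ 0.532 -0.04   0.02 ]
scene [191.1 313.6] 292 [ 0.733 -0.138  0.02 ]
scene [250.5 412.1] 88 [0.778 0.095 0.02 ]
scene [238. 418.] 244 [0.799 0.087 0.02 ]
side [354.1 171.8] 178 [ 0.534 -0.305  0.02 ]
side [397.9 185.1] 199 [ 0.413 -0.314  0.02 ]
side [251.3 186.4] 181 [ 0.733 -0.125  0.02 ]
side [294.5 200.2] 208 [ 0.609 -0.137  0.02 ]
side [296.1 239.7] 195 [ 0.534 -0.03   0.02 ]
side [205.9 256.6] 80 [0.678 0.111 0.02 ]
side [337.6 268.5] 242 [ 0.412 -0.005  0.02 ]
side [179.1 282.7] 94 [0.679 0.193 0.02 ]
side [257.  305.5] 61 [0.504 0.157 0.02 ]
side [222.7 365.8] 452 [0.48  0.292 0.02 ]
side [149.4 311.4] 112 [0.681 0.275 0.02 ]
side [233.  333.4] 72 [0.506 0.231 0.02 ]
side [116.1 342.5] 144 [0.684 0.357 0.02 ]
side [206.4 364.2] 88 [0.508 0.305 0.02 ]
side [177.1 398.3] 86 [0.509 0.378 0.02 ]
```

View pics/crop_s.png

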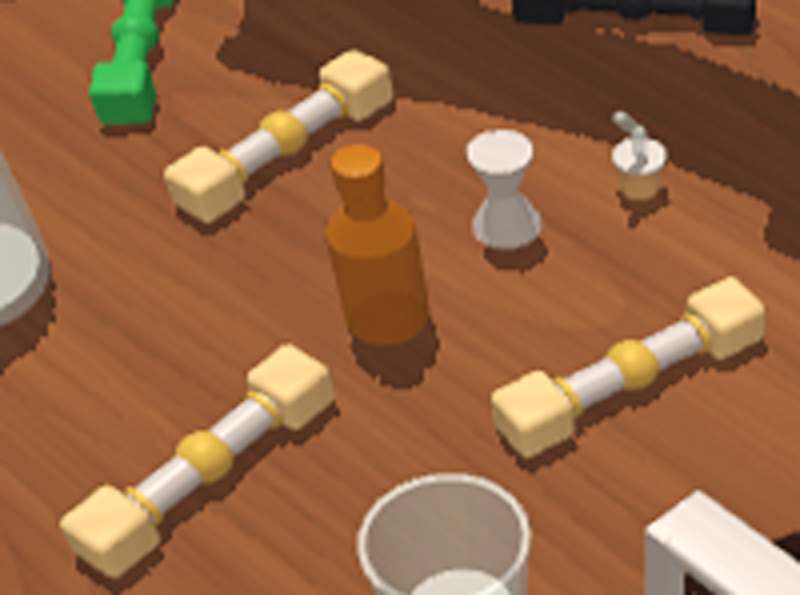

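```bash
python3 - <<'E'
from h import *
import pickle
s,d=pickle.load(open("f0.pkl","rb"))
P=[((252.8,186.3),(397.9,185.1)),((215.1,214.4),(354.1,171.8)),((345.7,253.3),(337.6,268.5)),((297.8,280.5),(296.1,239.7)),((236,273.1),(294.5,200.2)),((191.1,313.6),(251.3,186.4))]
for i in range(3):
    a=tri((s,P[2*i][0]),(d,P[2*i][1]));b=tri((s,P[2*i+1][0]),(d,P[2*i+1][1]))
    print(a.round(3),b.round(3),"mid",((a+b)/2).round(4),np.linalg.norm(a-b).round(4),np.degrees(np.arctan2((b-a)[1],(b-a)[0])).round(1))
f=s
x,y=290,290
cv2.imwrite("pics/rest_s.png",cv2.resize(s["pixels"][y:480,x:530,::-1],None,fx=3,fy=3,interpolation=cv2.INTER_CUBIC))
cv2.imwrite("pics/rest_d.png",cv2.resize(d["pixels"][210:450,60:300,::-1],None,fx=2.5,fy=2.5,interpolation=cv2.INTER_CUBIC))
E
```

```text
[ 0.413 -0.318  0.023] [ 0.535 -0.313  0.02 ] mid [ 0.4742 -0.3156  0.0218] 0.1228 2.6
[ 0.412 -0.01   0.021] [ 0.534 -0.035  0.021] mid [ 0.473  -0.0223  0.021 ] 0.125 -11.5
[ 0.611 -0.144  0.02 ] [ 0.734 -0.132  0.02 ] mid [ 0.6724 -0.1376  0.0202] 0.1244 5.6
```

View pics/rest_s.png

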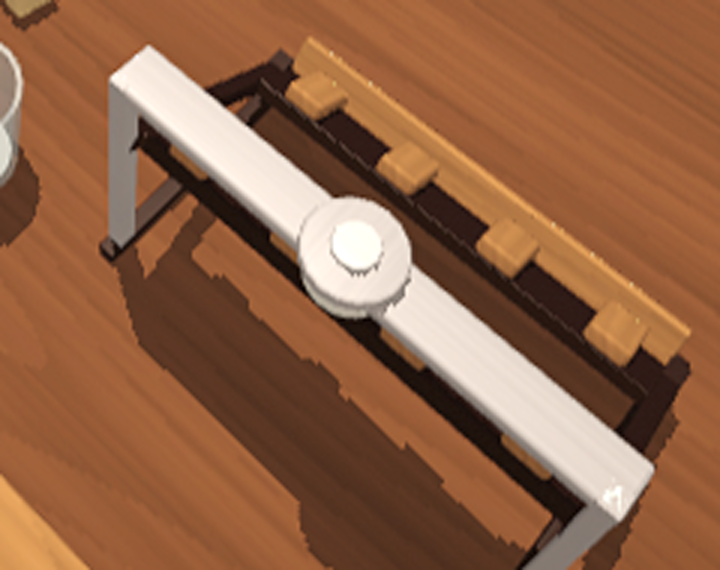

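View pics/rest_d.png

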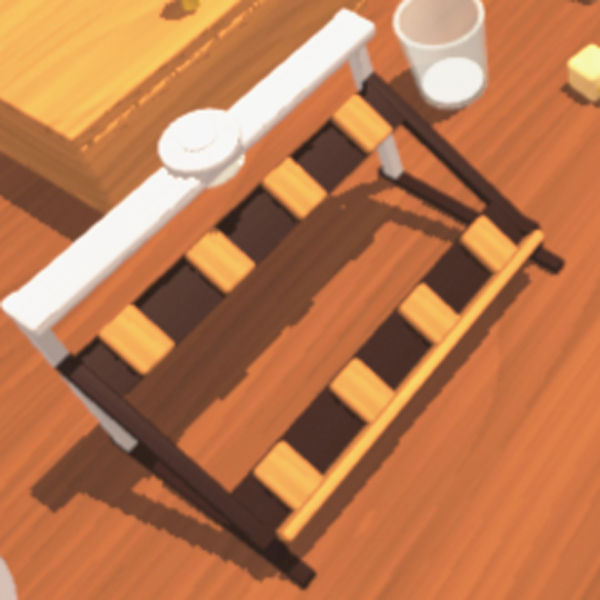

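```bash
cat > rest.py <<'E'
from h import *
from scipy.optimize import least_squares
Rs=R.from_euler('y',-35,degrees=True).as_matrix()  # x up slope: (cos,0,sin)
def deck2w(p,x):
    return R.from_euler('z',x[2]).as_matrix()@(Rs@np.asarray(p,float)+[0,0,.085])+[x[0],x[1],0]
def rest2w(p,x): return R.from_euler('z',x[2]).as_matrix()@np.asarray(p,float)+[x[0],x[1],0]
E
python3 - <<'E'
from rest import *
import pickle
s,d=pickle.load(open("f0.pkl","rb"))
obs=[]
ys=[-.105,-.035,.035,.105]
for y,p in zip(ys,[(396,321.3),(425.7,345.7),(460,371.7),(495,400)]): obs.append((s,(-.066,y,.012),p))
for y,p in zip(ys,[(255.6,306),(231.2,334),(204,365.2),(174.8,398.8)]): obs.append((d,(-.066,y,.012),p))
for y,p in zip(ys,[(204.8,258.8),(177.2,284.8),(147.6,314),(114,345.2)]): obs.append((d,(.066,y,.012),p))
def res(x): return np.concatenate([proj(f,deck2w(P,x))-p for f,P,p in obs])
r=least_squares(res,[.58,.23,0]); print(r.x,np.degrees(r.x[2]),np.abs(r.fun).max()); print(r.fun.reshape(-1,2).round(1))
x=r.x
for n,f in (("s",s),("d",d)):
    im=cv2.resize(f["pixels"][:,:,::-1],None,fx=3,fy=3,interpolation=cv2.INTER_CUBIC)
    def L(a,b,c):
        cv2.line(im,*[tuple(int(v) for v in (proj(f,q)+.5)*3) for q in (a,b)],c,1)
    for sx in (-1,1):
        for y in ys:
            q=[deck2w((sx*.066+i*.02,y+j*.013,.012),x) for i,j in((1,1),(1,-1),(-1,-1),(-1,1))]
            for i in range(4): L(q[i],q[i-1],(0,255,0))
    for h in(.185,):
        q=[rest2w((a,b,h),x) for a,b in((.056,-.146),(.056,.146),(.086,.146),(.086,-.146))]
        for i in range(4): L(q[i],q[i-1],(255,0,0))
    L(deck2w((-.084,-.146,.024),x),deck2w((-.084,.146,.024),x),(255,255,0))
    if n=="s": im=im[850:1440,880:1600]
    else: im=im[630:1230+120,160:960]
    cv2.imwrite(f"pics/fit_{n}.png",im[:600])
E
```

```text
[ 0.55062272  0.28118901 -0.02033178] -1.164925156491404 1.8617274352647541
[[ 0.  -0.4]
 [ 1.2 -0.6]
 [ 0.4 -0.3]
 [ 1.9 -0. ]
 [-0.5  0.1]
 [-0.1  0. ]
 [ 0.6 -0.4]
 [ 0.4  0.2]
 [-0.9 -1.1]
 [-0.3 -1.1]
 [-0.6 -1.5]
 [-0.2 -0.7]]
```

View pics/fit_s.png

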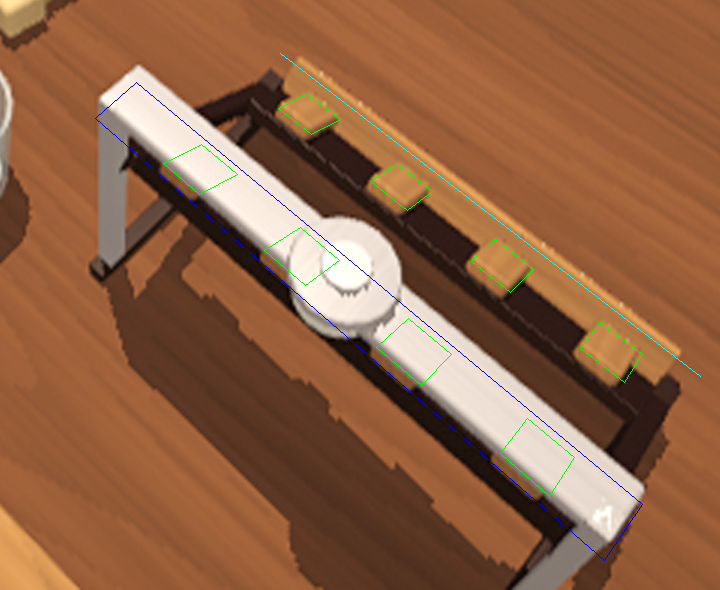

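View pics/fit_d.png

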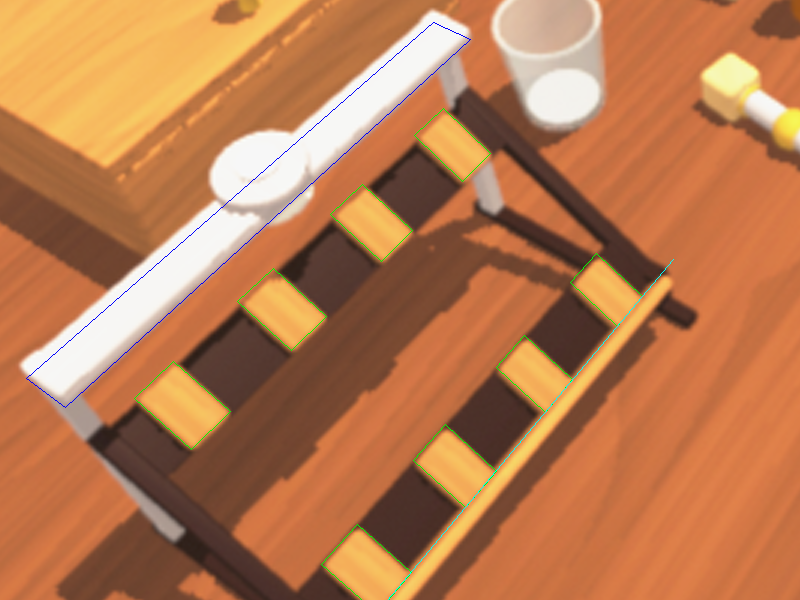

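```bash
cat >> h.py <<'E'
def pose():
    o=bot.observe(); return o["position"],R.from_euler('xyz',o["tool_rot"]),o
def down(yaw): return R.from_euler('xyz',[180,0,yaw],degrees=True)
def tilt(yaw,t):  # tool down then tilt so it points toward heading yaw... rest frame tilt about rest y
    return R.from_euler('z',t[1],degrees=True)*R.from_euler('y',-t[0],degrees=True)*down(yaw)
def inc(tp,tr,p=None,r=None):
    if p is None: p,r,_=pose()
    s=r.inv().apply(np.asarray(tp)-p)*100; w=np.degrees((r.inv()*tr).as_rotvec())
    print("xyz cm",s.round(2),"w deg",w.round(1),"rows>=",max(np.linalg.norm(s)/6.25,np.linalg.norm(w)/10.7).round(1))
    return s,w
E
python3 - <<'E'
from h import *
import pickle
s,d=pickle.load(open("f0.pkl","rb"))
for n,p in dict(decanter=(156,243),bitters=(262,255),jigger=(291,231),pourer=(325,218),tumbler=(279,341)).items(): print(n,plane(s,p,0).round(3))
for n,p in dict(decanter=(318,150),bitters=(326,209),jigger=(364,225),pourer=(389,245),tumbler=(241,243)).items(): print(n,plane(d,p,0).round(3))
# ball brass
for n,f,l in (("s",s,[(235,203),(323,270),(215,296)]),("d",d,[(376,178),(318,253),(273,192)])):
    hsv=cv2.cvtColor(f["pixels"],cv2.COLOR_RGB2HSV)
    m=((hsv[...,0]>15)&(hsv[...,0]<30)&(hsv[...,1]>165)&(hsv[...,2]>150)).astype(np.uint8)
    for x,y in l:
        yy,xx=np.nonzero(m[y-7:y+8,x-7:x+8]); c=(xx.mean()+x-7,yy.mean()+y-7); print(n,len(xx),np.round(c,1),plane(f,c,.017).round(4))
inc([.473,-.022,.20],down(-101.5))
E
```

```text
decanter [ 0.674 -0.365  0.   ]
bitters [ 0.529 -0.16   0.   ]
jigger [ 0.434 -0.164  0.   ]
pourer [ 0.349 -0.134  0.   ]
tumbler [0.648 0.024 0.   ]
decanter [ 0.68  -0.361  0.   ]
bitters [ 0.537 -0.166 -0.   ]
jigger [ 0.431 -0.165  0.   ]
pourer [ 0.352 -0.137  0.   ]
tumbler [0.65  0.028 0.   ]
s 51 [236.3 202.2] [ 0.4708 -0.3177  0.017 ]
s 58 [323.7 269.4] [ 0.4722 -0.0222  0.017 ]
s 66 [216.9 295.8] [ 0.6711 -0.1357  0.017 ]
d 69 [375.4 177.4] [ 0.4774 -0.316   0.017 ]
d 85 [315.8 251.9] [ 0.4778 -0.0233  0.017 ]
d 64 [272.1 192.2] [ 0.6765 -0.1361  0.017 ]
xyz cm [-39.73 -41.53   3.12] w deg [ 0.   0.  37.6] rows>= 9.2
```

Request:
jog_arm(increments=[{"x":-39.7,"y":-41.5,"z":3.1,"wz":37.6,"claw":75},{"x":-39.7,"y":-41.5,"z":3.1,"wz":37.6,"claw":75},{"x":-39.7,"y":-41.5,"z":3.1,"wz":37.6,"claw":75},{"x":-39.7,"y":-41.5,"z":3.1,"wz":37.6,"claw":75},{"x":-39.7,"y":-41.5,"z":3.1,"wz":37.6,"claw":75},{"x":-39.7,"y":-41.5,"z":3.1,"wz":37.6,"claw":75},{"x":-39.7,"y":-41.5,"z":3.1,"wz":37.6,"claw":75},{"x":-39.7,"y":-41.5,"z":3.1,"wz":37.6,"claw":75},{"x":-39.7,"y":-41.5,"z":3.1,"wz":37.6,"claw":75},{"x":-39.7,"y":-41.5,"z":3.1,"wz":37.6,"claw":75}], squeeze=90)

```text
schema error: expected keys wx, wy, wz, x, y, z, claw
```

Request:
jog_arm(increments=[{"x":-39.7,"y":-41.5,"z":3.1,"wx":0,"wy":0,"wz":37.6,"claw":75},{"x":-39.7,"y":-41.5,"z":3.1,"wx":0,"wy":0,"wz":37.6,"claw":75},{"x":-39.7,"y":-41.5,"z":3.1,"wx":0,"wy":0,"wz":37.6,"claw":75},{"x":-39.7,"y":-41.5,"z":3.1,"wx":0,"wy":0,"wz":37.6,"claw":75},{"x":-39.7,"y":-41.5,"z":3.1,"wx":0,"wy":0,"wz":37.6,"claw":75},{"x":-39.7,"y":-41.5,"z":3.1,"wx":0,"wy":0,"wz":37.6,"claw":75},{"x":-39.7,"y":-41.5,"z":3.1,"wx":0,"wy":0,"wz":37.6,"claw":75},{"x":-39.7,"y":-41.5,"z":3.1,"wx":0,"wy":0,"wz":37.6,"claw":75},{"x":-39.7,"y":-41.5,"z":3.1,"wx":0,"wy":0,"wz":37.6,"claw":75},{"x":-39.7,"y":-41.5,"z":3.1,"wx":0,"wy":0,"wz":37.6,"claw":75}], squeeze=90)

```text
clock: 1.5
position: [0.4737, -0.0186, 0.2001]
tool_rot: [3.141, 0.001, -1.768]
force: [0.4, -1.2, -0.2]
grip_width: 0.0638
```

```bash
python3 - <<'E'
from h import *
w=cam("wrist"); im=w["pixels"]
cv2.imwrite("pics/w1.png",im[:,:,::-1])
hsv=cv2.cvtColor(im,cv2.COLOR_RGB2HSV)
m=((hsv[...,0]>15)&(hsv[...,0]<30)&(hsv[...,1]>165)&(hsv[...,2]>150)).astype(np.uint8)
k,l,st,ce=cv2.connectedComponentsWithStats(m)
for i in range(1,k):
    if st[i,4]>100: print(ce[i],st[i],plane(w,ce[i],.017))
p,r,o=pose(); print(o["qpos"].round(3),o["moment"],p)
inc([.4745,-.0225,.003],down(-101.5))
E
```

```text
[587.24112735  96.55480167] [ 559   71   53   55 1916] [ 0.5224183  -0.23868342  0.017     ]
[313.33333333 210.73809524] [308 199  14  25 210] [ 0.4753739 -0.0128516  0.017    ]
[ 37.86       292.51666667] [  0 286  71  16 300] [0.45022682 0.2438965  0.017     ]
[-0.014  0.327 -0.09   2.015  0.038  0.8   -1.892] [0.18520467 0.02604321 0.0121015 ] [ 0.47394475 -0.01802991  0.19999639]
xyz cm [ 0.46 -0.15 19.7 ] w deg [0.  0.1 0.2] rows>= 3.2
```

View pics/w1.png

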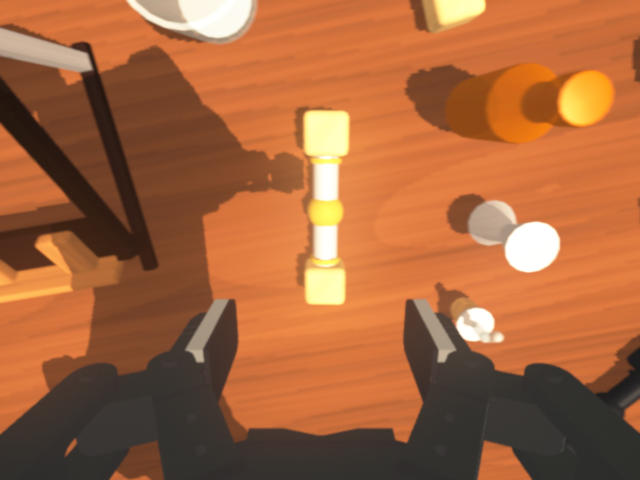

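The wrist view shows the muddler centred at (326,211), matching the triangulated position. Descending.

Request:
jog_arm(increments=[{"x":0.45,"y":-0.1,"z":6,"wx":0,"wy":0,"wz":0,"claw":70},{"x":0.45,"y":-0.1,"z":12,"wx":0,"wy":0,"wz":0,"claw":70},{"x":0.45,"y":-0.1,"z":17,"wx":0,"wy":0,"wz":0,"claw":70},{"x":0.45,"y":-0.1,"z":19.6,"wx":0,"wy":0,"wz":0,"claw":70},{"x":0.45,"y":-0.1,"z":19.6,"wx":0,"wy":0,"wz":0,"claw":70},{"x":0.45,"y":-0.1,"z":19.6,"wx":0,"wy":0,"wz":0,"claw":20},{"x":0.45,"y":-0.1,"z":19.6,"wx":0,"wy":0,"wz":0,"claw":20},{"x":0.45,"y":-0.1,"z":19.6,"wx":0,"wy":0,"wz":0,"claw":20},{"x":0.45,"y":-0.1,"z":19.6,"wx":0,"wy":0,"wz":0,"claw":20}], squeeze=90)

```text
clock: 2.68
position: [0.4748, -0.0225, 0.0058]
tool_rot: [-3.14, 0.002, -1.768]
force: [-3.7, -0.9, 19.3]
grip_width: 0.0261
```

```bash
python3 - <<'E'
from h import *
w=cam("wrist"); im=w["pixels"]
cv2.imwrite("pics/w2.png",im[:,:,::-1])
p,r,o=pose(); print(o["qpos"].round(4).tolist(),o["moment"],o["force"],p,o["grip_width"])
E
```

```text
[-0.036, 0.6809, -0.0531, 2.1258, 0.0981, 0.3346, -1.9376] [-0.23942344  0.8728992  -0.02332218] [-2.35883759 -1.97472178 18.94887562] [ 0.47486879 -0.02258676  0.00576147] 0.02619432863794442
```

View pics/w2.png

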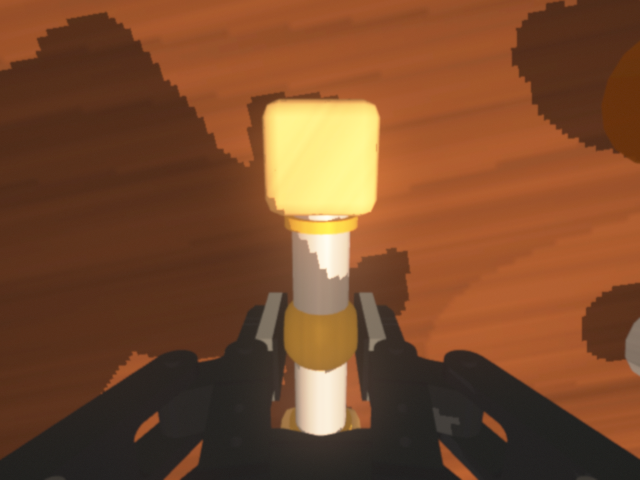

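Pads pinch the ball above its equator (26 mm, 19 N up). I'll open, go about 8 mm lower and close again.

Request:
jog_arm(increments=[{"x":0,"y":0,"z":0,"wx":0,"wy":0,"wz":0,"claw":50},{"x":0,"y":0,"z":0.4,"wx":0,"wy":0,"wz":0,"claw":50},{"x":0,"y":0,"z":0.8,"wx":0,"wy":0,"wz":0,"claw":50},{"x":0,"y":0,"z":0.8,"wx":0,"wy":0,"wz":0,"claw":50},{"x":0,"y":0,"z":0.8,"wx":0,"wy":0,"wz":0,"claw":20},{"x":0,"y":0,"z":0.8,"wx":0,"wy":0,"wz":0,"claw":20},{"x":0,"y":0,"z":0.8,"wx":0,"wy":0,"wz":0,"claw":20}], squeeze=90)

```text
clock: 3.6
position: [0.4758, -0.0227, -0.0003]
tool_rot: [-3.137, 0.002, -1.768]
force: [-11.1, -0.2, 69.1]
grip_width: 0.0266
```

```bash
python3 - <<'E'
from h import *
p,r,o=pose(); print(o["qpos"].round(4).tolist(),o["moment"],o["force"],p,o["grip_width"])
E
```

```text
[-0.0381, 0.6937, -0.0503, 2.1258, 0.0998, 0.3192, -1.9395] [-0.14443564  2.50345034 -0.06098202] [-11.14637266  -0.19871376  69.08531772] [ 4.75839451e-01 -2.26926651e-02 -2.62179461e-04] 0.026634779946480492
```

Request:
jog_arm(increments=[{"x":0,"y":0,"z":-1,"wx":0,"wy":0,"wz":0,"claw":20},{"x":0,"y":0,"z":-3,"wx":0,"wy":0,"wz":0,"claw":20},{"x":0,"y":0,"z":-7,"wx":0,"wy":0,"wz":0,"claw":20},{"x":0,"y":0,"z":-10,"wx":0,"wy":0,"wz":0,"claw":20},{"x":0,"y":0,"z":-10,"wx":0,"wy":0,"wz":0,"claw":20},{"x":0,"y":0,"z":-10,"wx":0,"wy":0,"wz":0,"claw":20}], squeeze=90)

```text
clock: 4.35
position: [0.4749, -0.0228, 0.0989]
tool_rot: [-3.138, 0.002, -1.768]
force: [-0.9, 0.2, -3.7]
grip_width: 0.0261
```

```bash
python3 - <<'E'
from h import *
w=cam("wrist"); d=cam("side"); s=cam("scene")
for i in range(1):
    p,r,o=pose(); print(o["clock"],o["qpos"].round(4).tolist(),o["moment"],o["force"],p,o["grip_width"])
a=np.hstack([cv2.resize(w["pixels"][60:480,120:520],(400,420)),d["pixels"][60:480,120:520]])
cv2.imwrite("pics/w3.png",a[:,:,::-1])
E
```

```text
4.5 [-0.014, 0.496, -0.0804, 2.0963, 0.0716, 0.5488, -1.9137] [-0.00195455 -0.08650028  0.03136701] [ 0.32707141 -0.07216743 -2.97336122] [ 0.47472498 -0.02279727  0.09862046] 0.026287321627507392
```

View pics/w3.png

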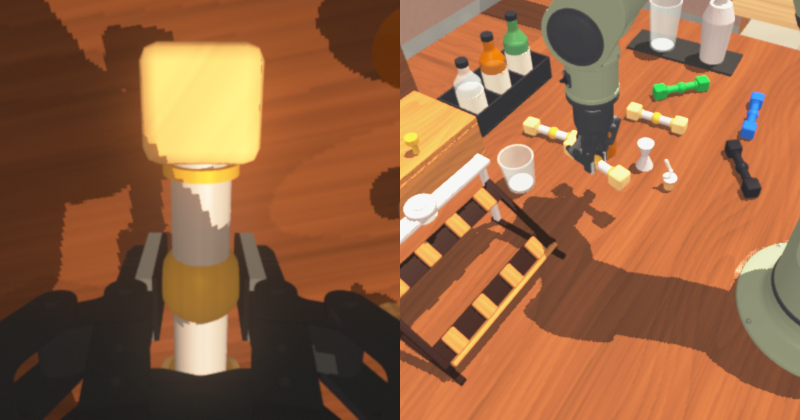

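```bash
cat > kin.py <<'E'
from h import *
from scipy.optimize import least_squares
import json,itertools
D=[([1.0458,.5218,-.0364,1.5999,.0212,1.0211,-.1128],[.2744,-.5612,.2309],[3.14156,.0008,-1.11597]),
([-.014,.327,-.09,2.015,.038,.8,-1.892],[.4739,-.0180,.2000],[3.141,.001,-1.768]),
([-.036,.6809,-.0531,2.1258,.0981,.3346,-1.9376],[.4749,-.0226,.0058],[-3.14,.002,-1.768]),
([-.0381,.6937,-.0503,2.1258,.0998,.3192,-1.9395],[.47584,-.0227,-.0003],[-3.137,.002,-1.768]),
([-.014,.496,-.0804,2.0963,.0716,.5488,-1.9137],[.4747,-.0228,.0986],[-3.138,.002,-1.768])]
ax='zyzyzyz'
def fk(q,par,sg):
    t=par.reshape(8,3); M=R.identity(); p=np.zeros(3)
    for i in range(7):
        p=p+M.apply(t[i]); M=M*R.from_euler(ax[i],sg[i]*q[i])
    p=p+M.apply(t[7]); return p,M
E
python3 - <<'E'
from kin import *
x0=np.zeros((8,3)); x0[1]=[0,0,.34]; x0[3]=[0,0,.4]; x0[5]=[0,0,.4]; x0[7]=[0,0,.25]
x0=x0.ravel()
for s3,s5,s7 in itertools.product((1,-1),repeat=3):
    sg=[-1,1,s3,1,s5,1,s7]
    e=[]
    for q,p,r in D:
        Mr=R.from_euler('xyz',r); e.append(fk(q,x0,sg)[1].inv()*Mr)
    # constant tool rotation?
    E=R.concatenate(e); m=E.mean(); print(s3,s5,s7,[(m.inv()*k).magnitude().round(3) for k in e], m.as_euler('xyz').round(3))
E
```

```text
Traceback (most recent call last):
AttributeError: 'float' object has no attribute 'round'
```

```bash
python3 - <<'E'
from kin import *
x0=np.zeros((8,3)); x0[1]=[0,0,.34]; x0[3]=[0,0,.4]; x0[5]=[0,0,.4]; x0[7]=[0,0,.25]
x0=x0.ravel()
for s3,s5,s7 in itertools.product((1,-1),repeat=3):
    sg=[-1,1,s3,1,s5,1,s7]
    e=[fk(q,x0,sg)[1].inv()*R.from_euler('xyz',r) for q,p,r in D]
    E=R.concatenate(e); m=E.mean()
    def res(x):
        return np.concatenate([(fk(q,x,sg)[0]-p)*1000 for q,p,r in D]+[(x-x0)*3])
    o=least_squares(res,x0)
    print(s3,s5,s7,[round(float((m.inv()*k).magnitude()),3) for k in e], m.as_euler('xyz').round(3), np.abs(o.fun[:15]).max().round(2)); 
    if np.abs(o.fun[:15]).max()<5: print(o.x.reshape(8,3).round(3).tolist())
E
```

```text
1 1 1 [2.739, 0.122, 0.077, 0.072, 0.121] [-0.001 -0.002  0.543] 0.24
[[0.184, 0.188, -0.017], [-0.012, -0.072, 0.323], [0.287, -0.072, 0.006], [-0.255, -0.002, 0.406], [0.159, -0.002, -0.027], [-0.232, -0.111, 0.373], [0.034, -0.111, 0.024], [-0.189, 0.065, 0.274]]
1 1 -1 [0.136, 0.002, 0.046, 0.046, 0.042] [-1.000e-03 -2.000e-03  2.921e+00] 0.28
[[0.164, -0.02, -0.024], [-0.024, 0.037, 0.316], [0.389, 0.037, 0.04], [-0.374, -0.008, 0.44], [0.304, -0.008, -0.003], [-0.331, -0.055, 0.397], [0.018, -0.055, 0.019], [0.012, -0.118, 0.269]]
1 -1 1 [2.592, 0.24, 0.063, 0.054, 0.17] [-0.014 -0.061  0.714] 0.42
[[0.189, 0.089, -0.185], [0.01, -0.061, 0.155], [0.15, -0.061, 0.044], [-0.127, -0.056, 0.444], [0.021, -0.056, -0.019], [-0.057, -0.01, 0.381], [0.146, -0.01, -0.128], [-0.155, -0.008, 0.122]]
1 -1 -1 [0.078, 0.063, 0.03, 0.033, 0.043] [-2.000e-03 -5.300e-02  3.035e+00] 0.38
[[0.235, 0.013, -0.17], [0.029, -0.03, 0.17], [0.144, -0.03, 0.056], [-0.116, -0.026, 0.456], [0.027, -0.026, -0.007], [-0.034, 0.016, 0.393], [0.103, 0.016, -0.121], [-0.002, -0.168, 0.129]]
-1 1 1 [2.67, 0.086
[... 325 characters left out ...]
 -0.117], [0.06, -0.022, 0.223], [0.073, -0.022, 0.057], [-0.064, 0.006, 0.457], [0.034, 0.006, 0.0], [-0.045, -0.007, 0.4], [0.02, -0.007, -0.066], [-0.016, 0.04, 0.184]]
-1 -1 1 [2.521, 0.202, 0.112, 0.109, 0.16] [-0.     0.     0.846] 0.04
[[0.003, 0.003, -0.023], [0.0, -0.024, 0.317], [-0.003, -0.024, 0.056], [0.008, -0.006, 0.456], [-0.0, -0.006, 0.006], [-0.01, -0.003, 0.406], [-0.004, -0.003, 0.024], [-0.005, 0.003, 0.274]]
-1 -1 -1 [0.0, 0.002, 0.0, 0.001, 0.001] [-0.     0.    -3.141] 0.03
[[0.009, 0.0, -0.023], [-0.001, -0.022, 0.317], [-0.005, -0.022, 0.056], [0.009, -0.005, 0.456], [-0.003, -0.005, 0.007], [-0.006, -0.002, 0.407], [-0.002, -0.002, 0.024], [-0.002, -0.008, 0.274]]
```

```bash
cat >> kin.py <<'E'
SG=[-1,1,-1,1,-1,1,-1]
PAR=np.array([[0.009,0,-0.023],[-0.001,-0.022,0.317],[-0.005,-0.022,0.056],[0.009,-0.005,0.456],[-0.003,-0.005,0.007],[-0.006,-0.002,0.407],[-0.002,-0.002,0.024],[-0.002,-0.008,0.274]]).ravel()
LO=np.array([-2.91,-.3,-1.5,.17,-1.26,.16,-2.52]);HI=np.array([2.91,2.13,1.42,2.43,4.41,1.93,2.52])
def fkt(q):
    p,M=fk(q,PAR,SG); return p,M*R.from_euler('z',np.pi)
def ik(tp,tr,q0):
    def res(q):
        p,M=fkt(q); return np.concatenate([(p-tp)*100,(tr.inv()*M).as_rotvec()*30,(q-q0)*.01])
    o=least_squares(res,np.clip(q0,LO+.01,HI-.01),bounds=(LO,HI)); p,M=fkt(o.x)
    return o.x,np.linalg.norm(p-tp)*1000,np.degrees((tr.inv()*M).magnitude())
E
cat > place.py <<'E'
from kin import *
from rest import deck2w,Rs
X=np.array([.5506,.2812,-.0203])
def place(y,flip,dx=-.002,dz=-.0003,tiltdeg=35,yawoff=0):
    tp=deck2w((dx,y,dz),X)
    tr=R.from_euler('z',X[2])*R.from_euler('y',-tiltdeg,degrees=True)*down((90 if flip else -90)+yawoff)
    return tp,tr
E
python3 - <<'E'
from place import *
q=np.array([-.014,.496,-.0804,2.0963,.0716,.5488,-1.9137])
for flip in (0,1):
  for y in (-.07,0,.07):
    for dz in (.1,-.0003):
      tp,tr=place(y,flip,dz=dz); r=ik(tp,tr,q if not flip else np.r_[q[:6],1.0]); print(flip,y,dz,tp.round(3),r[0].round(2),np.round(r[1:],2))
E
```

```text
0 -0.07 0.1 [0.49  0.212 0.166] [-1.45  0.43  0.89  2.3   0.26  0.16 -2.52] [13.25  4.56]
0 -0.07 -0.0003 [0.548 0.211 0.084] [-1.09  0.62  0.57  2.12  0.26  0.16 -2.52] [23.78  9.15]
0 0 0.1 [0.492 0.282 0.166] [-1.56  0.54  0.91  2.23  0.12  0.16 -2.52] [5.81 2.1 ]
0 0 -0.0003 [0.549 0.281 0.084] [-1.26  0.7   0.66  2.07  0.12  0.16 -2.52] [16.24  6.45]
0 0.07 0.1 [0.493 0.352 0.166] [-1.63  0.62  0.91  2.15  0.01  0.19 -2.52] [0. 0.]
0 0.07 -0.0003 [0.551 0.351 0.084] [-1.37  0.78  0.71  2.01  0.01  0.16 -2.52] [7.98 3.28]
1 -0.07 0.1 [0.49  0.212 0.166] [-0.34  0.4  -0.47  2.29  1.59  0.58 -0.63] [0. 0.]
1 -0.07 -0.0003 [0.548 0.211 0.084] [-0.1   0.72 -0.68  2.19  1.89  0.77 -0.73] [0. 0.]
1 0 0.1 [0.492 0.282 0.166] [-0.6   0.43 -0.32  2.2   1.44  0.6  -0.59] [0. 0.]
1 0 -0.0003 [0.549 0.281 0.084] [-0.36  0.7  -0.52  2.1   1.75  0.72 -0.74] [0. 0.]
1 0.07 0.1 [0.493 0.352 0.166] [-0.84  0.48 -0.15  2.09  1.27  0.59 -0.51] [0. 0.]
1 0.07 -0.0003 [0.551 0.351 0.084] [-0.63  0.7  -0.31  2.    1.57  0.64 -0.69] [0. 0.]
```

Weight ~2.9 N and My ≈ −0.087 N m, so the heavy end of this muddler (C here) is its near (−x) end. My fitted arm model shows the rest is only reachable comfortably with the jaw yaw near +90°, so I set it down, turn the hand 180° and regrasp.

Request:
jog_arm(increments=[{"x":0,"y":0,"z":5.5,"wx":0,"wy":0,"wz":0,"claw":20},{"x":0,"y":0,"z":8.5,"wx":0,"wy":0,"wz":0,"claw":20},{"x":0,"y":0,"z":9.6,"wx":0,"wy":0,"wz":0,"claw":20},{"x":0,"y":0,"z":9.6,"wx":0,"wy":0,"wz":0,"claw":60},{"x":0,"y":0,"z":9.4,"wx":0,"wy":0,"wz":0,"claw":65},{"x":0,"y":0,"z":6,"wx":0,"wy":0,"wz":0,"claw":65},{"x":0,"y":0,"z":2,"wx":0,"wy":0,"wz":-10,"claw":65},{"x":0,"y":0,"z":2,"wx":0,"wy":0,"wz":-20,"claw":65},{"x":0,"y":0,"z":2,"wx":0,"wy":0,"wz":-30,"claw":65},{"x":0,"y":0,"z":2,"wx":0,"wy":0,"wz":-40,"claw":65}], squeeze=90)

```text
clock: 5.75
position: [0.4754, -0.0231, 0.0802]
tool_rot: [-3.137, -0.002, -1.064]
force: [0.3, -0.5, -1.0]
grip_width: 0.0552
```

Request:
jog_arm(increments=[{"x":0,"y":0,"z":0,"wx":0,"wy":0,"wz":-10,"claw":65},{"x":0,"y":0,"z":0,"wx":0,"wy":0,"wz":-20,"claw":65},{"x":0,"y":0,"z":0,"wx":0,"wy":0,"wz":-31,"claw":65},{"x":0,"y":0,"z":0,"wx":0,"wy":0,"wz":-42,"claw":65},{"x":0,"y":0,"z":0,"wx":0,"wy":0,"wz":-52,"claw":65},{"x":0,"y":0,"z":0,"wx":0,"wy":0,"wz":-63,"claw":65},{"x":0,"y":0,"z":0,"wx":0,"wy":0,"wz":-74,"claw":65},{"x":0,"y":0,"z":0,"wx":0,"wy":0,"wz":-84,"claw":65},{"x":0,"y":0,"z":0,"wx":0,"wy":0,"wz":-95,"claw":65},{"x":0,"y":0,"z":0,"wx":0,"wy":0,"wz":-106,"claw":65}])

```text
clock: 7.0
position: [0.4759, -0.0238, 0.0815]
tool_rot: [3.135, -0.004, 0.783]
force: [0.0, 0.2, -0.5]
grip_width: 0.0556
```

```bash
python3 - <<'E'
from h import *
p,r,o=pose(); print(o["clock"],o["qpos"].round(4).tolist(),p,o["tool_rot"],o["grip_width"])
s=cam("scene");d=cam("side")
for n,f,(x,y) in (("s",s,(323,270)),("d",d,(316,252))):
    hsv=cv2.cvtColor(f["pixels"],cv2.COLOR_RGB2HSV)
    m=((hsv[...,0]>15)&(hsv[...,0]<30)&(hsv[...,1]>60)&(hsv[...,1]<160)&(hsv[...,2]>170)).astype(np.uint8)
    k,l,st,ce=cv2.connectedComponentsWithStats(m)
    for i in range(1,k):
        if 60<st[i,4]<900 and np.hypot(*(ce[i]-(x,y)))<50: print(n,ce[i].round(1),st[i,4])
    cv2.imwrite(f"pics/c4{n}.png",f["pixels"][:,:,::-1])
inc([.4745,-.0225,.0],down(78.5),p,r)
E
```

```text
7.0 [0.4913, 0.6309, -0.7548, 2.0805, 0.6939, 0.6888, 0.0565] [ 0.47594804 -0.02375299  0.08148893] [ 3.13530472 -0.00423395  0.78253065] 0.05556105825240682
s [347.5 257.8] 88
s [298.7 280.3] 260
d [296.4 240.2] 201
d [338.2 267.9] 333
xyz cm [-0.05 -0.24  8.15] w deg [  0.4  -0.1 -33.7] rows>= 3.1
```

Request:
jog_arm(increments=[{"x":0,"y":-0.1,"z":1,"wx":0,"wy":0,"wz":-10,"claw":65},{"x":0,"y":-0.2,"z":2,"wx":0.4,"wy":0,"wz":-20,"claw":65},{"x":0,"y":-0.25,"z":3,"wx":0.4,"wy":0,"wz":-30,"claw":65},{"x":-0.05,"y":-0.25,"z":6,"wx":0.4,"wy":0,"wz":-33.7,"claw":65},{"x":-0.05,"y":-0.25,"z":7.95,"wx":0.4,"wy":0,"wz":-33.7,"claw":65},{"x":-0.05,"y":-0.25,"z":7.95,"wx":0.4,"wy":0,"wz":-33.7,"claw":65},{"x":-0.05,"y":-0.25,"z":7.95,"wx":0.4,"wy":0,"wz":-33.7,"claw":20},{"x":-0.05,"y":-0.25,"z":7.95,"wx":0.4,"wy":0,"wz":-33.7,"claw":20},{"x":-0.05,"y":-0.25,"z":7.95,"wx":0.4,"wy":0,"wz":-33.7,"claw":20}], squeeze=90)

```text
clock: 8.22
position: [0.4749, -0.0226, 0.0031]
tool_rot: [3.139, -0.002, 1.366]
force: [-4.9, -1.2, 20.1]
grip_width: 0.0258
```

Request:
jog_arm(increments=[{"x":0,"y":0,"z":-1,"wx":0,"wy":0,"wz":0,"claw":20},{"x":0,"y":0,"z":-5,"wx":0,"wy":0,"wz":0,"claw":20},{"x":0,"y":0,"z":-11,"wx":0,"wy":0,"wz":0,"claw":20},{"x":0,"y":0,"z":-17,"wx":0,"wy":0,"wz":0,"claw":20},{"x":0,"y":0,"z":-20,"wx":0,"wy":0,"wz":0,"claw":20},{"x":0,"y":0,"z":-20,"wx":0,"wy":0,"wz":0,"claw":20},{"x":0,"y":0,"z":-20,"wx":0,"wy":0,"wz":0,"claw":20}])

```text
clock: 9.1
position: [0.4738, -0.0232, 0.2027]
tool_rot: [3.14, -0.002, 1.365]
force: [-0.0, -0.4, -2.7]
grip_width: 0.0262
```

```bash
python3 - <<'E'
from place import *
w=cam("wrist"); cv2.imwrite("pics/w5.png",w["pixels"][:,:,::-1])
p,r,o=pose(); print(o["clock"],o["qpos"].round(4).tolist(),p,o["tool_rot"],o["moment"],o["force"])
print(fkt(o["qpos"])[0])
for dz in (.12,):
    tp,tr=place(-.07,1,dx=-.002,dz=dz); inc(tp,tr,p,r)
    print(tp,ik(tp,tr,o["qpos"]))
E
```

```text
9.15 [0.7311, 0.5078, -1.0668, 1.9802, 0.5408, 0.9705, 0.7628] [ 0.47372342 -0.02304741  0.20239518] [ 3.14054730e+00 -1.77533316e-03  1.36575148e+00] [ 0.02465028 -0.11586176 -0.01503569] [ 0.87039151  0.34878385 -2.65434232]
[ 0.4706436  -0.00660151  0.21337802]
xyz cm [23.17 -4.31  2.06] w deg [-34.8   3.1 -10.3] rows>= 3.8
[0.47872614 0.21264481 0.18215109] (array([ 0.17682198,  0.6357486 , -1.1744475 ,  2.26326423,  1.61453071,
        0.98904783, -0.52459365]), np.float64(9.065828176776525e-05), np.float64(2.7749931493385357e-05))
```

View pics/w5.png

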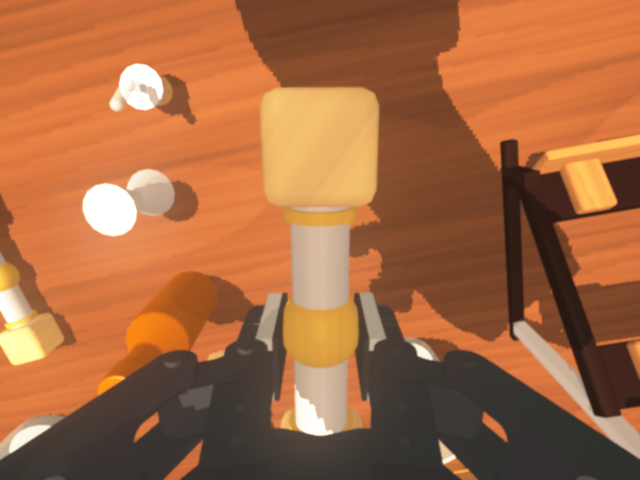

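Request:
jog_arm(increments=[{"x":6,"y":-1.1,"z":0,"wx":-8,"wy":0.8,"wz":-2.5,"claw":20},{"x":12,"y":-2.2,"z":0.5,"wx":-17,"wy":1.5,"wz":-5,"claw":20},{"x":18,"y":-3.3,"z":1.5,"wx":-26,"wy":2.3,"wz":-7.5,"claw":20},{"x":23.2,"y":-4.3,"z":2.1,"wx":-34.8,"wy":3.1,"wz":-10.3,"claw":20},{"x":23.2,"y":-4.3,"z":2.1,"wx":-34.8,"wy":3.1,"wz":-10.3,"claw":20},{"x":23.2,"y":-4.3,"z":2.1,"wx":-34.8,"wy":3.1,"wz":-10.3,"claw":20},{"x":23.2,"y":-4.3,"z":2.1,"wx":-34.8,"wy":3.1,"wz":-10.3,"claw":20}])

```text
clock: 10.02
position: [0.477, 0.2156, 0.1801]
tool_rot: [2.534, 0.0, 1.556]
force: [-0.1, -0.8, -2.6]
grip_width: 0.0261
```

```bash
python3 - <<'E'
from place import *
f=cam("side"); cv2.imwrite("pics/d6.png",f["pixels"][:,:,::-1])
f=cam("scene"); cv2.imwrite("pics/s6.png",f["pixels"][:,:,::-1])
p,r,o=pose(); print(o["clock"],o["qpos"].round(4).tolist(),p,o["tool_rot"],o["moment"],o["force"])
for dz in (.03,.004):
    tp,tr=place(-.07,1,dx=.003,dz=dz); inc(tp,tr,p,r)
E
```

```text
10.125 [-0.0959, 0.4188, -0.8569, 2.3162, 1.516, 0.7599, -0.5912] [0.4781967  0.21272928 0.18069696] [2.53392885e+00 1.71309637e-03 1.55135098e+00] [-0.02515186  0.89843734  0.00206049] [ 0.07146595 -0.46664444 -2.31095427]
xyz cm [-0.    0.66  8.91] w deg [-0.2  0.1  0.1] rows>= 1.4
xyz cm [ 0.    0.66 11.51] w deg [-0.2  0.1  0.1] rows>= 1.8
```

View pics/d6.png

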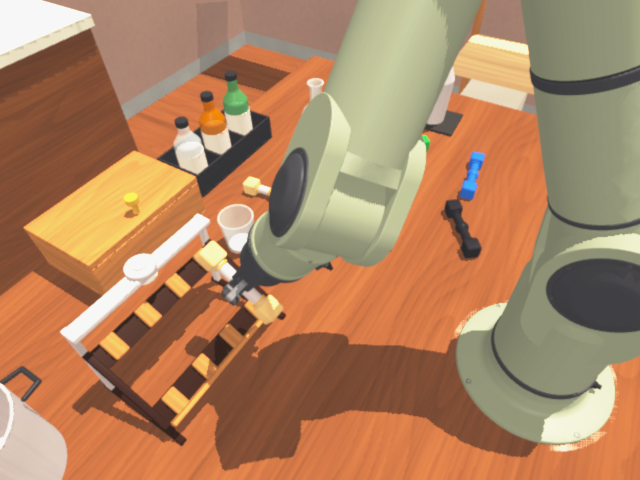

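View pics/s6.png

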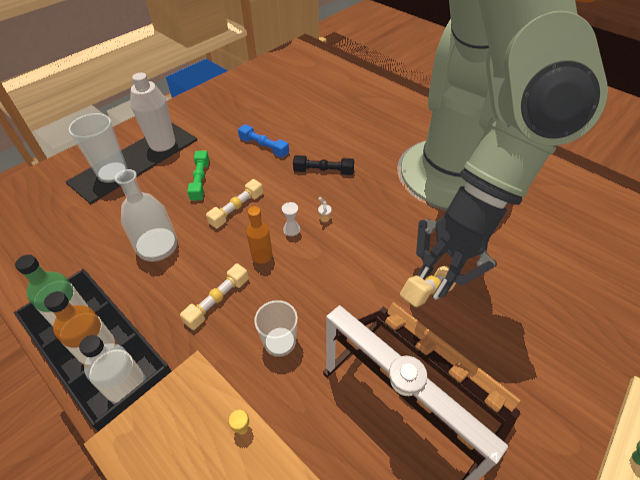

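Muddler hangs sloping over the right groove (side view ~(240,285)), level with the deck. Descending along the deck normal.

Request:
jog_arm(increments=[{"x":0,"y":0.65,"z":4,"wx":0,"wy":0,"wz":0,"claw":20},{"x":0,"y":0.65,"z":8,"wx":0,"wy":0,"wz":0,"claw":20},{"x":0,"y":0.65,"z":10,"wx":0,"wy":0,"wz":0,"claw":20},{"x":0,"y":0.65,"z":10.8,"wx":0,"wy":0,"wz":0,"claw":20},{"x":0,"y":0.65,"z":10.8,"wx":0,"wy":0,"wz":0,"claw":20}])

```text
clock: 10.75
position: [0.5451, 0.2105, 0.0956]
tool_rot: [2.535, 0.002, 1.55]
force: [-0.1, 0.3, -2.9]
grip_width: 0.0262
```

```bash
cat > look.py <<'E'
from place import *
import sys
def todeck(p):
    return Rs.T@(R.from_euler('z',X[2]).inv().apply(np.asarray(p)-[X[0],X[1],0])-[0,0,.085])
def look(tag,crop_d=(60,200,300,240),crop_s=(290,280,240,200)):
    f=cam("side"); s=cam("scene")
    a=cv2.resize(f["pixels"][crop_d[1]:crop_d[1]+crop_d[3],crop_d[0]:crop_d[0]+crop_d[2]],(400,int(400*crop_d[3]/crop_d[2])),interpolation=cv2.INTER_CUBIC)
    b=cv2.resize(s["pixels"][crop_s[1]:crop_s[1]+crop_s[3],crop_s[0]:crop_s[0]+crop_s[2]],(400,int(400*crop_s[3]/crop_s[2])),interpolation=cv2.INTER_CUBIC)
    h=max(a.shape[0],b.shape[0]); im=np.zeros((h,800,3),np.uint8); im[:a.shape[0],:400]=a; im[:b.shape[0],400:]=b
    cv2.imwrite(f"pics/{tag}.png",im[:,:,::-1])
    p,r,o=pose(); print(o["clock"],o["qpos"].round(3).tolist(),"deck",(todeck(p)*1000).round(1),"F",o["force"].round(1),"M",o["moment"].round(2),o["grip_width"].round(4))
    return p,r,o
E
python3 - <<'E'
from look import *
p,r,o=look("p7")
tp,tr=place(-.07,1,dx=.003,dz=.003); inc(tp,tr,p,r)
E
```

```text
Traceback (most recent call last):
  File "look.py", line 11, in look
    p,r,o=pose(); print(o["clock"],o["qpos"].round(3).tolist(),"deck",(todeck(p)*1000).round(1),"F",o["force"].round(1),"M",o["moment"].round(2),o["grip_width"].round(4))
                                                                                                                                                 ^^^^^^^^^^^^^^^^^^^^^
AttributeError: 'float' object has no attribute 'round'
```

View pics/p7.png

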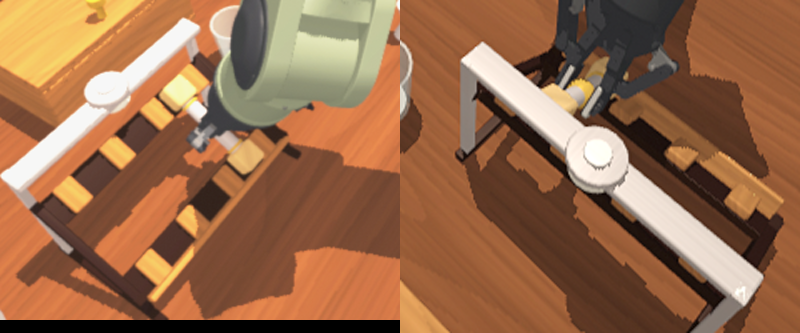

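```bash
sed -i 's/o\["grip_width"\].round(4)/round(o["grip_width"],4)/' look.py; cat > st.py <<'E'
from look import *
p,r,o=pose(); print(o["clock"],o["qpos"].round(3).tolist(),"p",p.round(4),"deck",(todeck(p)*1000).round(1),"F",o["force"].round(1),"M",o["moment"].round(2),round(o["grip_width"],4))
E
python3 - <<'E'
from st import *
tp,tr=place(-.07,1,dx=.003,dz=.003); inc(tp,tr,p,r)
E
```

```text
10.85 [-0.098, 0.674, -0.758, 2.235, 1.811, 0.814, -0.721] p [0.5451 0.2111 0.0964] deck [  3.2 -70.2  11.7] F [-0.8  0.2 -3.3] M [0.04 0.82 0.02] 0.026
xyz cm [ 0.02 -0.02  0.87] w deg [-0.2  0.1  0.1] rows>= 0.1
```

Request:
jog_arm(increments=[{"x":0,"y":0,"z":0.4,"wx":0,"wy":0,"wz":0,"claw":20},{"x":0,"y":0,"z":0.7,"wx":0,"wy":0,"wz":0,"claw":20},{"x":0,"y":0,"z":0.9,"wx":0,"wy":0,"wz":0,"claw":20}])

```text
clock: 11.22
position: [0.5495, 0.2112, 0.0909]
tool_rot: [2.531, 0.003, 1.552]
force: [-59.6, -16.9, 87.9]
grip_width: 0.0261
```

```bash
python3 st.py
```

```text
11.225 [-0.097, 0.691, -0.753, 2.229, 1.83, 0.821, -0.728] p [0.5495 0.2112 0.0909] deck [  3.7 -70.    4.6] F [-59.6 -16.9  87.9] M [-3.39  0.43 -2.49] 0.0261
```

Request:
jog_arm(increments=[{"x":0,"y":0,"z":-0.1,"wx":0,"wy":0,"wz":0,"claw":20},{"x":0,"y":0,"z":-0.1,"wx":0,"wy":0,"wz":0,"claw":20}])

```text
clock: 11.48
position: [0.549, 0.2114, 0.0919]
tool_rot: [2.53, 0.003, 1.553]
force: [-0.8, 0.6, -1.8]
grip_width: 0.0259
```

```bash
python3 st.py
```

```text
11.475 [-0.098, 0.688, -0.753, 2.23, 1.828, 0.819, -0.728] p [0.549  0.2114 0.0919] deck [  3.8 -69.9   5.8] F [-0.8  0.6 -1.8] M [ 0.09  0.9  -0.  ] 0.0259
```

Request:
jog_arm(increments=[{"x":0,"y":-0.25,"z":0,"wx":0,"wy":0,"wz":0,"claw":20},{"x":0,"y":-0.5,"z":0,"wx":0,"wy":0,"wz":0,"claw":20}])

```text
clock: 11.72
position: [0.5448, 0.2114, 0.0888]
tool_rot: [2.531, 0.002, 1.553]
force: [0.2, -0.8, -1.8]
grip_width: 0.026
```

```bash
python3 - <<'E'
from look import *
look("p8")
E
```

```text
11.825 [-0.102, 0.693, -0.756, 2.239, 1.838, 0.828, -0.745] deck [ -1.7 -69.9   5.6] F [-0.8 -0.2 -2.6] M [-0.03  1.03 -0.07] 0.0262
```

View pics/p8.png

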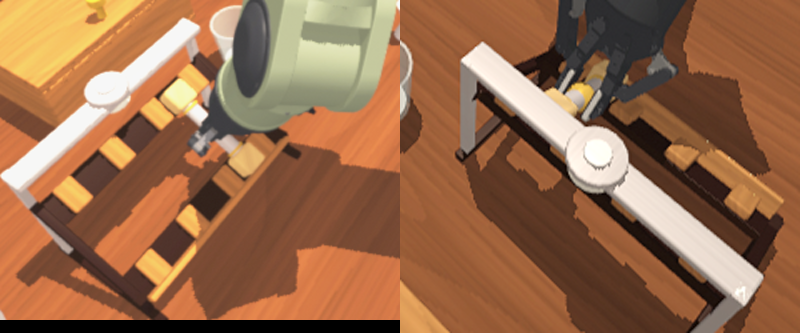

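Request:
jog_arm(increments=[{"x":0,"y":-0.1,"z":0.05,"wx":0,"wy":0,"wz":0,"claw":20},{"x":0,"y":-0.1,"z":0.05,"wx":0,"wy":0,"wz":0,"claw":50},{"x":0,"y":-0.1,"z":0.05,"wx":0,"wy":0,"wz":0,"claw":50},{"x":0,"y":-0.1,"z":-0.5,"wx":0,"wy":0,"wz":0,"claw":50},{"x":0,"y":-0.1,"z":-5,"wx":0,"wy":0,"wz":0,"claw":50},{"x":0,"y":-0.1,"z":-10,"wx":0,"wy":0,"wz":0,"claw":60},{"x":0,"y":-0.1,"z":-14,"wx":0,"wy":0,"wz":0,"claw":65}])

```text
clock: 12.7
position: [0.4622, 0.2134, 0.2042]
tool_rot: [2.53, 0.002, 1.554]
force: [0.8, -0.1, 0.5]
grip_width: 0.0553
```

```bash
python3 - <<'E'
from look import *
p,r,o=look("p9")
B=np.array([.6738,-.136])
inc([*B,.20],down(95.6),p,r); inc([.474,-.3165,.2],down(92.6),p,r)
E
```

```text
12.8 [-0.096, 0.337, -0.875, 2.325, 1.419, 0.738, -0.528] deck [ -1.4 -68.8 149.1] F [ 0.6 -0.4  1.1] M [-0.03  0.56 -0.02] 0.0555
xyz cm [-34.68  17.3   13.07] w deg [35.2  2.1 -6.3] rows>= 6.5
xyz cm [-53.04   1.2    1.72] w deg [35.3  1.2 -3.4] rows>= 8.5
```

View pics/p9.png

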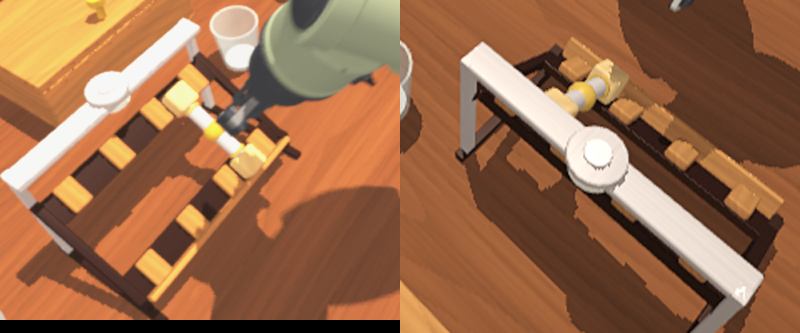

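Muddler C lies in the right groove, head on the foot board (side crop (250,158)). Now the far one at world (0.674, −0.136).

Request:
jog_arm(increments=[{"x":-5,"y":2.5,"z":0,"wx":6,"wy":0.3,"wz":-1,"claw":70},{"x":-10,"y":5,"z":2,"wx":12,"wy":0.7,"wz":-2,"claw":70},{"x":-15,"y":7.5,"z":5,"wx":18,"wy":1,"wz":-3,"claw":70},{"x":-20,"y":10,"z":7.5,"wx":24,"wy":1.5,"wz":-4,"claw":70},{"x":-25,"y":12.5,"z":9.5,"wx":30,"wy":1.8,"wz":-5,"claw":70},{"x":-30,"y":15,"z":11.3,"wx":35.2,"wy":2.1,"wz":-6.3,"claw":70},{"x":-34.7,"y":17.3,"z":13.1,"wx":35.2,"wy":2.1,"wz":-6.3,"claw":70},{"x":-34.7,"y":17.3,"z":13.1,"wx":35.2,"wy":2.1,"wz":-6.3,"claw":70},{"x":-34.7,"y":17.3,"z":13.1,"wx":35.2,"wy":2.1,"wz":-6.3,"claw":70}])

```text
clock: 13.92
position: [0.6745, -0.1391, 0.1986]
tool_rot: [-3.141, 0.0, 1.667]
force: [-0.4, 0.0, 0.3]
grip_width: 0.0597
```

```bash
python3 - <<'E'
from look import *
from st import p,r,o
w=cam("wrist"); cv2.imwrite("pics/w10.png",w["pixels"][:,:,::-1])
hsv=cv2.cvtColor(w["pixels"],cv2.COLOR_RGB2HSV)
inc([.6738,-.136,.002],down(95.6),p,r)
print(proj(w,[.6738,-.136,.017]),proj(w,[.611,-.144,.034]),proj(w,[.734,-.132,.034]))
E
```

```text
13.925 [0.605, 0.791, -0.861, 1.413, 0.613, 1.217, 1.347] p [ 0.6745 -0.1391  0.1986] deck [ 173.7 -417.7   17.1] F [-0.4  0.   0.3] M [ 0.01 -0.02 -0.  ] 0.0597
xyz cm [ 0.32 -0.02 19.66] w deg [-0.1  0.  -0.1] rows>= 3.1
[323.94585407 213.30001852] [321.84771183 135.91540883] [321.74401054 287.94737406]
```

View pics/w10.png

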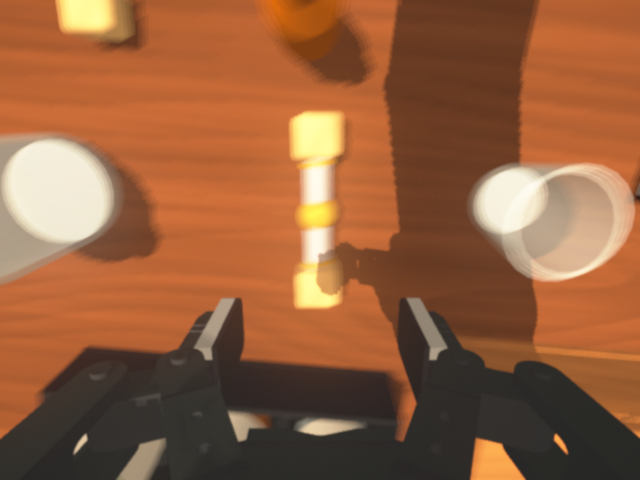

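Request:
jog_arm(increments=[{"x":0.2,"y":0,"z":6,"wx":0,"wy":0,"wz":0,"claw":68},{"x":0.2,"y":0,"z":12,"wx":0,"wy":0,"wz":0,"claw":68},{"x":0.2,"y":0,"z":17,"wx":0,"wy":0,"wz":0,"claw":68},{"x":0.2,"y":0,"z":19.6,"wx":0,"wy":0,"wz":0,"claw":68},{"x":0.2,"y":0,"z":19.6,"wx":0,"wy":0,"wz":0,"claw":60},{"x":0.2,"y":0,"z":19.6,"wx":0,"wy":0,"wz":0,"claw":20},{"x":0.2,"y":0,"z":19.6,"wx":0,"wy":0,"wz":0,"claw":20},{"x":0.2,"y":0,"z":19.6,"wx":0,"wy":0,"wz":0,"claw":20}], squeeze=90)

```text
clock: 14.98
position: [0.6773, -0.1445, 0.0043]
tool_rot: [3.14, 0.003, 1.661]
force: [-2.7, 2.2, 7.2]
grip_width: 0.0263
```

```bash
python3 - <<'E'
from st import *
w=cam("wrist"); cv2.imwrite("pics/w11.png",w["pixels"][:,:,::-1])
E
```

```text
14.975 [0.552, 1.01, -0.737, 1.504, 0.787, 0.938, 1.23] p [ 0.6773 -0.1445  0.0043] deck [  64.5 -423.  -143.7] F [-2.7  2.2  7.2] M [ 0.68  0.57 -0.01] 0.0263
```

View pics/w11.png

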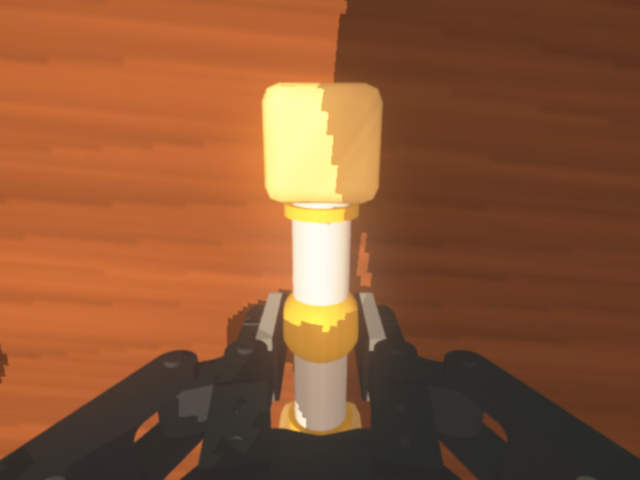

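Request:
jog_arm(increments=[{"x":0,"y":0,"z":-1,"wx":0,"wy":0,"wz":0,"claw":20},{"x":0,"y":0,"z":-6,"wx":0,"wy":0,"wz":0,"claw":20},{"x":0,"y":0,"z":-12,"wx":0,"wy":0,"wz":0,"claw":20},{"x":0,"y":0,"z":-18,"wx":0,"wy":0,"wz":0,"claw":20},{"x":0,"y":0,"z":-22,"wx":0,"wy":0,"wz":0,"claw":20},{"x":0,"y":0,"z":-22,"wx":0,"wy":0,"wz":0,"claw":20},{"x":0,"y":0,"z":-22,"wx":0,"wy":0,"wz":0,"claw":20}])

```text
clock: 15.9
position: [0.6764, -0.1441, 0.2243]
tool_rot: [3.14, 0.004, 1.661]
force: [0.1, -0.3, -4.2]
grip_width: 0.0261
```

```bash
python3 - <<'E'
from st import *
w=cam("wrist"); cv2.imwrite("pics/w12.png",w["pixels"][:,:,::-1])
f=cam("side"); cv2.imwrite("pics/d12.png",f["pixels"][:,:,::-1])
o=bot.observe(); print(o["moment"],o["force"])
E
```

```text
15.9 [0.609, 0.769, -0.868, 1.382, 0.595, 1.258, 1.363] p [ 0.6764 -0.1441  0.2243] deck [ 190.  -422.7   37. ] F [ 0.1 -0.3 -4.2] M [ 0.02 -0.15 -0.01] 0.0261
[ 0.07434218 -0.05740461  0.01546285] [ 0.13291334  0.15826567 -3.1605972 ]
```

View pics/w12.png

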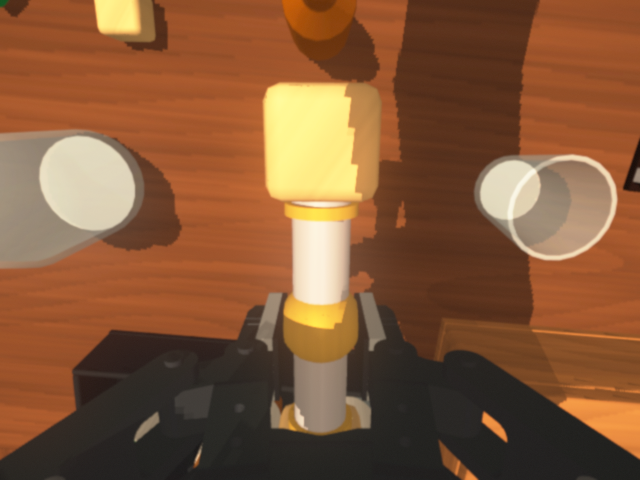

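View pics/d12.png

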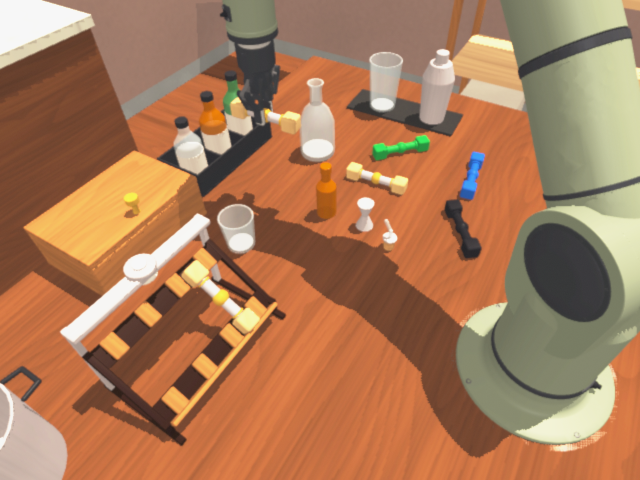

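My −0.15/−0.06 N m, so the near end looks heavy here too; I'll take another reading on the way. Going by a waypoint before the light bar.

```bash
python3 - <<'E'
from st import *
inc([.45,.06,.25],down(95.2),p,r); inc([.45,.06,.25],place(0,1)[1],p,r)
E
```

```text
16.0 [0.609, 0.77, -0.867, 1.382, 0.595, 1.258, 1.363] p [ 0.6763 -0.1439  0.2233] deck [ 189.3 -422.5   36.3] F [ 0.1  0.2 -3.2] M [ 0.07 -0.06  0.02] 0.026
xyz cm [ 22.35 -20.69  -2.75] w deg [ 0.   0.2 -0. ] rows>= 4.9
xyz cm [ 22.35 -20.69  -2.75] w deg [-34.9  -1.8   6.2] rows>= 4.9
```

Request:
jog_arm(increments=[{"x":3.5,"y":-4,"z":-1,"wx":0,"wy":0,"wz":0,"claw":20},{"x":7.5,"y":-8,"z":-2,"wx":-5,"wy":0,"wz":1,"claw":20},{"x":11.5,"y":-12,"z":-2.7,"wx":-12,"wy":-0.6,"wz":2,"claw":20},{"x":15.5,"y":-16,"z":-2.7,"wx":-20,"wy":-1,"wz":3.5,"claw":20},{"x":19.5,"y":-19,"z":-2.7,"wx":-28,"wy":-1.5,"wz":5,"claw":20},{"x":22.4,"y":-20.7,"z":-2.7,"wx":-34.9,"wy":-1.8,"wz":6.2,"claw":20},{"x":22.4,"y":-20.7,"z":-2.7,"wx":-34.9,"wy":-1.8,"wz":6.2,"claw":20},{"x":22.4,"y":-20.7,"z":-2.7,"wx":-34.9,"wy":-1.8,"wz":6.2,"claw":20}])

```text
clock: 17.0
position: [0.4497, 0.0615, 0.2497]
tool_rot: [2.53, -0.0, 1.551]
force: [-85.4, -29.0, -63.8]
grip_width: 0.0259
```

```bash
python3 - <<'E'
from st import *
tp,tr=place(0,1,dx=.003,dz=.10); inc(tp,tr,p,r)
E
```

```text
17.0 [0.601, 0.074, -1.073, 2.433, 1.262, 0.345, -0.05] p [0.4497 0.0615 0.2497] deck [  15.5 -221.7  190.2] F [-85.4 -29.  -63.8] M [-2.15 10.46 -1.59] 0.0259
xyz cm [22.17 -1.25  9.04] w deg [ 0. -0.  0.] rows>= 3.8
```

Joint 4 is at its limit at this close-in waypoint (q4 = 2.43), which explains the force reading; moving outward at once.

Request:
jog_arm(increments=[{"x":5,"y":-0.3,"z":2,"wx":0,"wy":0,"wz":0,"claw":20},{"x":10,"y":-0.6,"z":4,"wx":0,"wy":0,"wz":0,"claw":20},{"x":15,"y":-0.9,"z":6,"wx":0,"wy":0,"wz":0,"claw":20},{"x":20,"y":-1.2,"z":8,"wx":0,"wy":0,"wz":0,"claw":20},{"x":22.2,"y":-1.25,"z":9,"wx":0,"wy":0,"wz":0,"claw":20},{"x":22.2,"y":-1.25,"z":9,"wx":0,"wy":0,"wz":0,"claw":20},{"x":22.2,"y":-1.25,"z":9,"wx":0,"wy":0,"wz":0,"claw":20}])

```text
clock: 17.88
position: [0.4951, 0.2819, 0.1685]
tool_rot: [2.531, 0.0, 1.551]
force: [1.0, -0.8, -2.6]
grip_width: 0.026
```

```bash
python3 - <<'E'
from look import *
w=cam("wrist"); cv2.imwrite("pics/w13.png",w["pixels"][:,:,::-1])
p,r,o=look("p13",(60,160,400,320))
tp,tr=place(0,1,dx=.003,dz=.012); inc(tp,tr,p,r)
E
```

```text
18.025 [-0.073, 0.624, -1.072, 2.188, 1.529, 1.024, -0.587] deck [  3.4  -0.7 100.5] F [ 0.3  0.2 -2.7] M [-0.05  0.89 -0.03] 0.0264
xyz cm [ 0.07 -0.05  8.85] w deg [ 0.1  0.  -0. ] rows>= 1.4
```

View pics/p13.png

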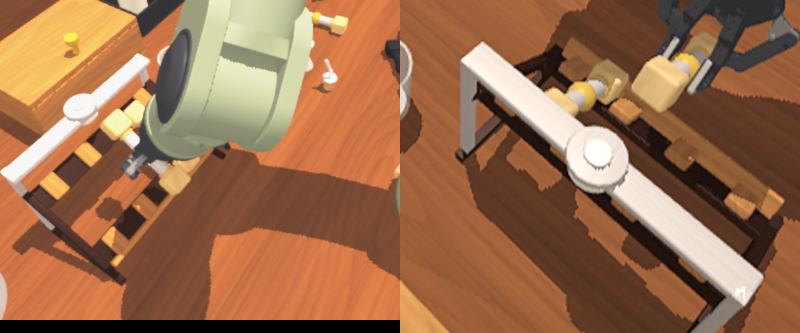

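View pics/w13.png

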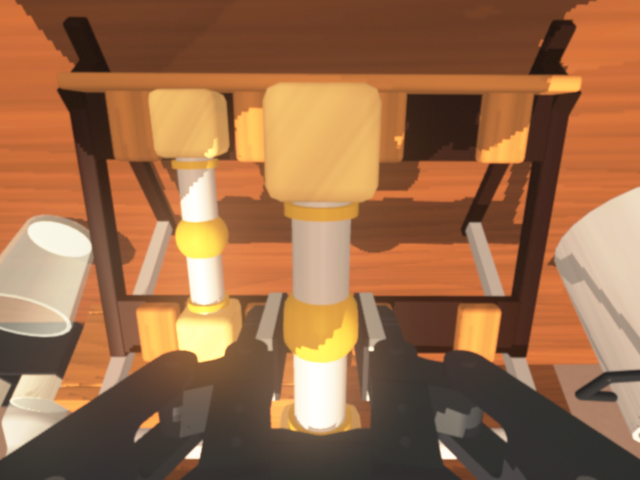

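Load moment in the tilted pose (0.89) equals that of the first muddler (0.90), confirming the near end is heavy. Descending into the middle groove.

Request:
jog_arm(increments=[{"x":0.05,"y":0,"z":4,"wx":0,"wy":0,"wz":0,"claw":20},{"x":0.05,"y":0,"z":7.5,"wx":0,"wy":0,"wz":0,"claw":20},{"x":0.05,"y":0,"z":9,"wx":0,"wy":0,"wz":0,"claw":20},{"x":0.05,"y":0,"z":9.2,"wx":0,"wy":0,"wz":0,"claw":20},{"x":0.05,"y":0,"z":9.3,"wx":0,"wy":0,"wz":0,"claw":20}])

```text
clock: 18.65
position: [0.5489, 0.2814, 0.0942]
tool_rot: [2.529, -0.001, 1.551]
force: [-0.3, 1.3, -3.6]
grip_width: 0.026
```

```bash
python3 st.py
```

```text
18.65 [-0.095, 0.807, -0.957, 2.127, 1.737, 1.027, -0.644] p [0.5489 0.2814 0.0942] deck [3.9 0.1 8.5] F [-0.3  1.3 -3.6] M [ 0.05  0.83 -0.03] 0.026
```

Request:
jog_arm(increments=[{"x":0,"y":-0.2,"z":0.1,"wx":0,"wy":0,"wz":0,"claw":20},{"x":0,"y":-0.4,"z":0.2,"wx":0,"wy":0,"wz":0,"claw":20},{"x":0,"y":-0.6,"z":0.25,"wx":0,"wy":0,"wz":0,"claw":20}])

```text
clock: 19.02
position: [0.5453, 0.2816, 0.0889]
tool_rot: [2.528, -0.001, 1.551]
force: [-0.7, 0.5, -1.3]
grip_width: 0.0261
```

```bash
python3 st.py
```

```text
19.025 [-0.102, 0.816, -0.954, 2.135, 1.75, 1.034, -0.664] p [0.5453 0.2816 0.0889] deck [-2.1  0.3  6.2] F [-0.7  0.5 -1.3] M [-0.03  0.8  -0.02] 0.0261
```

Request:
jog_arm(increments=[{"x":0,"y":-0.1,"z":0.07,"wx":0,"wy":0,"wz":0,"claw":20},{"x":0,"y":-0.1,"z":0.07,"wx":0,"wy":0,"wz":0,"claw":50},{"x":0,"y":-0.1,"z":0.07,"wx":0,"wy":0,"wz":0,"claw":50},{"x":0,"y":-0.1,"z":-0.5,"wx":0,"wy":0,"wz":0,"claw":50},{"x":0,"y":-0.1,"z":-5,"wx":0,"wy":0,"wz":0,"claw":50},{"x":0,"y":-0.1,"z":-10,"wx":0,"wy":0,"wz":0,"claw":60},{"x":0,"y":-0.1,"z":-12,"wx":0,"wy":0,"wz":0,"claw":65}])

```text
clock: 19.9
position: [0.4743, 0.2836, 0.1888]
tool_rot: [2.526, -0.002, 1.553]
force: [0.9, -0.4, -0.5]
grip_width: 0.0558
```

```bash
python3 - <<'E'
from look import *
p,r,o=look("p14")
inc([.46,.12,.25],down(92.6),p,r); inc([.474,-.3165,.2],down(92.6),p,r)
E
```

```text
20.0 [-0.076, 0.568, -1.106, 2.209, 1.471, 1.024, -0.585] deck [ -2.5   0.9 128.3] F [ 0.6  0.3 -0. ] M [0.04 0.63 0.03] 0.0553
xyz cm [-16.38   2.59  -5.72] w deg [35.3  1.  -3.6] rows>= 3.3
xyz cm [-60.     1.54  -0.43] w deg [35.3  1.  -3.6] rows>= 9.6
```

View pics/p14.png

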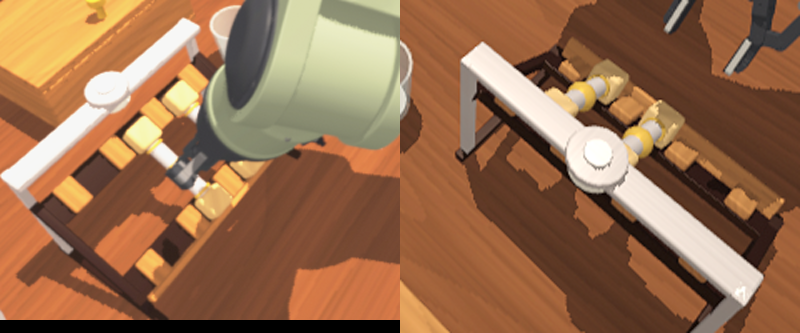

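Request:
jog_arm(increments=[{"x":-6,"y":0.2,"z":-1,"wx":7,"wy":0.2,"wz":-0.7,"claw":70},{"x":-12,"y":0.4,"z":-1,"wx":14,"wy":0.4,"wz":-1.4,"claw":70},{"x":-18,"y":0.6,"z":-1,"wx":21,"wy":0.6,"wz":-2.1,"claw":70},{"x":-24,"y":0.8,"z":-1,"wx":28,"wy":0.8,"wz":-2.8,"claw":70},{"x":-30,"y":1,"z":-1,"wx":35.3,"wy":1,"wz":-3.6,"claw":70},{"x":-36,"y":1.2,"z":-0.7,"wx":35.3,"wy":1,"wz":-3.6,"claw":70},{"x":-42,"y":1.3,"z":-0.5,"wx":35.3,"wy":1,"wz":-3.6,"claw":70},{"x":-48,"y":1.4,"z":-0.5,"wx":35.3,"wy":1,"wz":-3.6,"claw":70},{"x":-54,"y":1.5,"z":-0.5,"wx":35.3,"wy":1,"wz":-3.6,"claw":70},{"x":-60,"y":1.5,"z":-0.4,"wx":35.3,"wy":1,"wz":-3.6,"claw":70}])

```text
clock: 21.25
position: [0.4734, -0.2563, 0.199]
tool_rot: [-3.141, 0.0, 1.615]
force: [1.1, -1.1, 0.4]
grip_width: 0.06
```

Request:
jog_arm(increments=[{"x":0,"y":0,"z":0,"wx":0,"wy":0,"wz":0,"claw":70}])

```text
clock: 21.38
position: [0.4722, -0.2612, 0.1973]
tool_rot: [-3.139, -0.0, 1.608]
force: [-0.2, 1.5, -0.2]
grip_width: 0.0596
```

```bash
python3 - <<'E'
from look import *
from st import p,r,o
w=cam("wrist"); cv2.imwrite("pics/w15.png",w["pixels"][:,:,::-1])
import pickle
s,d=pickle.load(open("f0.pkl","rb"))
print([plane(s,q,.02).round(3) for q in ((202,157),(196,192))])
p,r,o=pose(); inc([.4742,-.3165,.002],down(92.6),p,r)
print(proj(w,[.4742,-.3165,.017]),p)
E
```

```text
21.375 [1.226, 0.75, -1.269, 1.819, 0.778, 1.188, 1.31] p [ 0.4722 -0.2612  0.1973] deck [   9.3 -543.9  130.6] F [-0.2  1.5 -0.2] M [ 0.02 -0.    0.  ] 0.0596
[array([ 0.426, -0.516,  0.02 ]), array([ 0.518, -0.417,  0.02 ])]
xyz cm [-5.78 -0.02 19.56] w deg [-0.1 -0.  -0.3] rows>= 3.3
[253.84601727 214.42204335] [ 0.47256859 -0.25887169  0.19759944]
```

View pics/w15.png

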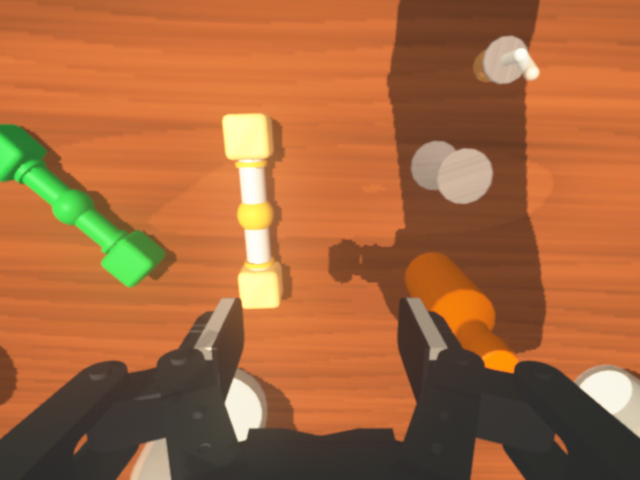

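Request:
jog_arm(increments=[{"x":-4,"y":0,"z":3,"wx":0,"wy":0,"wz":-0.3,"claw":68},{"x":-5.8,"y":0,"z":7,"wx":0,"wy":0,"wz":-0.3,"claw":68},{"x":-5.8,"y":0,"z":12,"wx":0,"wy":0,"wz":-0.3,"claw":68},{"x":-5.8,"y":0,"z":17,"wx":0,"wy":0,"wz":-0.3,"claw":68},{"x":-5.8,"y":0,"z":19.5,"wx":0,"wy":0,"wz":-0.3,"claw":68},{"x":-5.8,"y":0,"z":19.5,"wx":0,"wy":0,"wz":-0.3,"claw":60},{"x":-5.8,"y":0,"z":19.5,"wx":0,"wy":0,"wz":-0.3,"claw":20},{"x":-5.8,"y":0,"z":19.5,"wx":0,"wy":0,"wz":-0.3,"claw":20},{"x":-5.8,"y":0,"z":19.5,"wx":0,"wy":0,"wz":-0.3,"claw":20}], squeeze=90)

```text
clock: 22.55
position: [0.4751, -0.3165, 0.0042]
tool_rot: [-3.141, -0.0, 1.616]
force: [-1.6, 3.7, 7.6]
grip_width: 0.0263
```

Request:
jog_arm(increments=[{"x":0,"y":0,"z":-1,"wx":0,"wy":0,"wz":0,"claw":20},{"x":0,"y":0,"z":-6,"wx":0,"wy":0,"wz":0,"claw":20},{"x":0,"y":0,"z":-12,"wx":0,"wy":0,"wz":0,"claw":20},{"x":0,"y":0,"z":-18,"wx":0,"wy":0,"wz":0,"claw":20},{"x":0,"y":0,"z":-21,"wx":0,"wy":0,"wz":0,"claw":20},{"x":0,"y":0,"z":-21,"wx":0,"wy":0,"wz":0,"claw":20},{"x":0,"y":0,"z":-21,"wx":0,"wy":0,"wz":0,"claw":20},{"x":0,"y":0,"z":-21,"wx":0,"wy":0,"wz":0,"claw":20}])

```text
clock: 23.55
position: [0.4748, -0.3163, 0.2133]
tool_rot: [-3.14, -0.001, 1.616]
force: [0.4, 0.9, -3.2]
grip_width: 0.0261
```

```bash
python3 - <<'E'
from st import *
w=cam("wrist"); cv2.imwrite("pics/w16.png",w["pixels"][:,:,::-1])
o=bot.observe(); print(o["moment"],o["force"])
for i in range(4):
    cam("side"); o=bot.observe(); print(o["moment"],o["force"])
E
```

```text
23.55 [1.275, 0.767, -1.256, 1.725, 0.77, 1.244, 1.441] p [ 0.4748 -0.3163  0.2133] deck [  21.5 -598.9  141.6] F [ 0.4  0.9 -3.2] M [-0.01  0.1  -0.02] 0.0261
[-0.06206081  0.10863227 -0.00370809] [ 0.31668854  0.71673379 -1.997309  ]
[-0.01747659  0.08988964  0.02385061] [-1.47063984 -0.49430469 -2.52751231]
[-0.00422895  0.11539519  0.00294048] [-0.46283885  0.11158522 -2.36146248]
[ 0.03407839  0.0606061  -0.01642248] [-0.62424614  0.51341277 -2.13510826]
[-0.04109224  0.09781316  0.01324867] [-0.31810061 -0.09868614 -1.38093709]
```

View pics/w16.png

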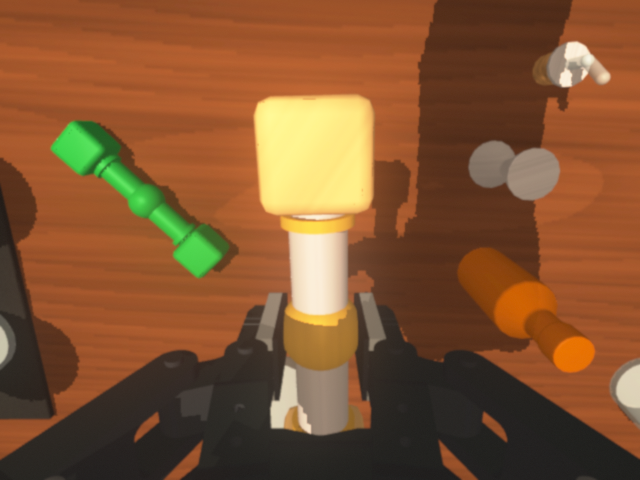

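My ≈ +0.10 N m in six readings: for this one the far (+x) end is heavy, so it has to be turned end for end. I'll set it back, turn the hand, regrasp with the opposite yaw, then swing it 180°.

Request:
jog_arm(increments=[{"x":0,"y":0,"z":6,"wx":0,"wy":0,"wz":0,"claw":20},{"x":0,"y":0,"z":12,"wx":0,"wy":0,"wz":0,"claw":20},{"x":0,"y":0,"z":17,"wx":0,"wy":0,"wz":0,"claw":20},{"x":0,"y":0,"z":20,"wx":0,"wy":0,"wz":0,"claw":20},{"x":0,"y":0,"z":20.8,"wx":0,"wy":0,"wz":0,"claw":20},{"x":0,"y":0,"z":20.8,"wx":0,"wy":0,"wz":0,"claw":20},{"x":0,"y":0,"z":20.8,"wx":0,"wy":0,"wz":0,"claw":60},{"x":0,"y":0,"z":20.6,"wx":0,"wy":0,"wz":0,"claw":65},{"x":0,"y":0,"z":17,"wx":0,"wy":0,"wz":0,"claw":65},{"x":0,"y":0,"z":12,"wx":0,"wy":0,"wz":0,"claw":65}])

```text
clock: 25.05
position: [0.4748, -0.316, 0.0949]
tool_rot: [-3.14, -0.001, 1.617]
force: [0.5, -0.7, 0.7]
grip_width: 0.056
```

Request:
jog_arm(increments=[{"x":0,"y":0,"z":0,"wx":0,"wy":0,"wz":10,"claw":65},{"x":0,"y":0,"z":0,"wx":0,"wy":0,"wz":21,"claw":65},{"x":0,"y":0,"z":0,"wx":0,"wy":0,"wz":32,"claw":65},{"x":0,"y":0,"z":0,"wx":0,"wy":0,"wz":42,"claw":65},{"x":0,"y":0,"z":0,"wx":0,"wy":0,"wz":53,"claw":65},{"x":0,"y":0,"z":0,"wx":0,"wy":0,"wz":64,"claw":65},{"x":0,"y":0,"z":0,"wx":0,"wy":0,"wz":74,"claw":65},{"x":0,"y":0,"z":0,"wx":0,"wy":0,"wz":85,"claw":65},{"x":0,"y":0,"z":0,"wx":0,"wy":0,"wz":96,"claw":65},{"x":0,"y":0,"z":0,"wx":0,"wy":0,"wz":106,"claw":65}])

```text
clock: 26.3
position: [0.4751, -0.316, 0.0957]
tool_rot: [-3.141, 0.001, -0.239]
force: [-0.1, 0.6, 0.3]
grip_width: 0.0555
```

```bash
python3 - <<'E'
from st import *
inc([.4748,-.3163,.07],down(-87.4),p,r)
E
```

```text
26.3 [1.0, 0.724, -0.752, 1.826, 0.643, 0.854, -0.308] p [ 0.4751 -0.316   0.0957] deck [ -45.7 -598.6   45.1] F [-0.1  0.6  0.3] M [ 0.01  0.02 -0.04] 0.0555
xyz cm [-0.02  0.04  2.57] w deg [ 0.   0.1 73.7] rows>= 6.9
```

Request:
jog_arm(increments=[{"x":0,"y":0,"z":0,"wx":0,"wy":0,"wz":10.5,"claw":65},{"x":0,"y":0,"z":0,"wx":0,"wy":0,"wz":21,"claw":65},{"x":0,"y":0,"z":0,"wx":0,"wy":0,"wz":32,"claw":65},{"x":0,"y":0,"z":0.5,"wx":0,"wy":0,"wz":42,"claw":65},{"x":0,"y":0,"z":1,"wx":0,"wy":0,"wz":53,"claw":65},{"x":0,"y":0,"z":2,"wx":0,"wy":0,"wz":64,"claw":65},{"x":0,"y":0,"z":2.5,"wx":0,"wy":0,"wz":73.7,"claw":65},{"x":0,"y":0,"z":2.5,"wx":0,"wy":0,"wz":73.7,"claw":65}])

```text
clock: 27.3
position: [0.4755, -0.3157, 0.0712]
tool_rot: [3.141, 0.0, -1.524]
force: [0.5, 0.3, -0.2]
grip_width: 0.0552
```

```bash
python3 - <<'E'
from st import *
inc([.4748,-.3163,.0022],down(-87.4),p,r)
w=cam("wrist"); cv2.imwrite("pics/w17.png",w["pixels"][:,:,::-1])
E
```

```text
27.3 [0.777, 0.683, -0.418, 1.848, 0.41, 0.697, -1.401] p [ 0.4755 -0.3157  0.0712] deck [ -59.5 -598.3   24.8] F [ 0.5  0.3 -0.2] M [ 0.02 -0.01  0.01] 0.0552
xyz cm [0.06 0.07 6.9 ] w deg [0.  0.  0.1] rows>= 1.1
```

View pics/w17.png

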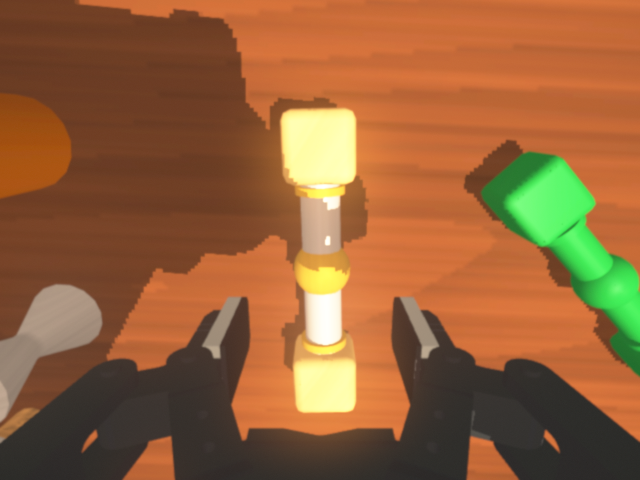

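Muddler centred between the open fingers (ball at (322,270)); green one clear at right. Regrasp and lift.

Request:
jog_arm(increments=[{"x":0.05,"y":0.05,"z":4,"wx":0,"wy":0,"wz":0,"claw":65},{"x":0.05,"y":0.05,"z":6.8,"wx":0,"wy":0,"wz":0,"claw":65},{"x":0.05,"y":0.05,"z":6.85,"wx":0,"wy":0,"wz":0,"claw":60},{"x":0.05,"y":0.05,"z":6.85,"wx":0,"wy":0,"wz":0,"claw":20},{"x":0.05,"y":0.05,"z":6.85,"wx":0,"wy":0,"wz":0,"claw":20},{"x":0.05,"y":0.05,"z":6.85,"wx":0,"wy":0,"wz":0,"claw":20}], squeeze=90)

```text
clock: 28.1
position: [0.4757, -0.3166, 0.0046]
tool_rot: [-3.14, -0.001, -1.52]
force: [-3.2, 1.9, 9.3]
grip_width: 0.0258
```

Request:
jog_arm(increments=[{"x":0,"y":0,"z":-1,"wx":0,"wy":0,"wz":0,"claw":20},{"x":0,"y":0,"z":-6,"wx":0,"wy":0,"wz":0,"claw":20},{"x":0,"y":0,"z":-12,"wx":0,"wy":0,"wz":0,"claw":20},{"x":0,"y":0,"z":-18,"wx":0,"wy":0,"wz":0,"claw":20},{"x":0,"y":0,"z":-22,"wx":0,"wy":0,"wz":0,"claw":20},{"x":0,"y":0,"z":-22,"wx":0,"wy":0,"wz":0,"claw":20},{"x":0,"y":0,"z":-22,"wx":0,"wy":0,"wz":0,"claw":20}])

```text
clock: 28.98
position: [0.4748, -0.3164, 0.2246]
tool_rot: [-3.141, -0.001, -1.52]
force: [-0.1, -0.1, -3.1]
grip_width: 0.0259
```

```bash
python3 - <<'E'
from st import *
w=cam("wrist"); o=bot.observe(); print(o["moment"])
cam("side"); o=bot.observe(); print(o["moment"])
cv2.imwrite("pics/w18.png",w["pixels"][:,:,::-1])
inc([.47,.0,.22],down(10),p,r)
E
```

```text
28.975 [0.855, 0.482, -0.516, 1.736, 0.277, 0.995, -1.284] p [ 0.4748 -0.3164  0.2246] deck [  27.9 -599.   150.8] F [-0.1 -0.1 -3.1] M [0.02 0.06 0.02] 0.0259
[ 0.04192101  0.07150135 -0.01257373]
[ 0.00469532  0.07464502 -0.00167651]
xyz cm [-31.62  -1.12   0.43] w deg [ -0.   -0.1 -97.1] rows>= 9.1
```

View pics/w18.png

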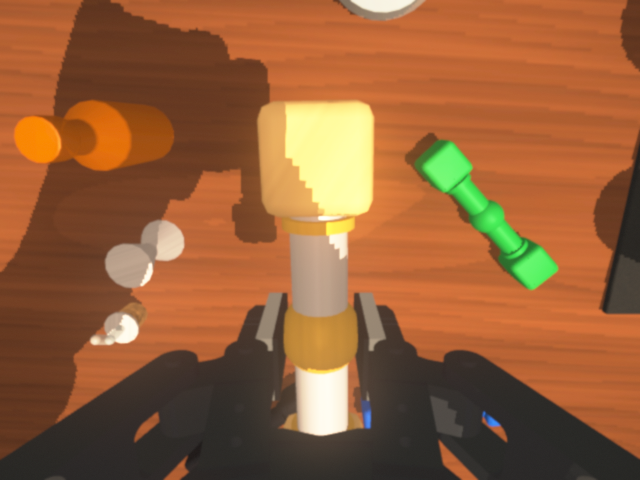

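Request:
jog_arm(increments=[{"x":-3,"y":-0.1,"z":0,"wx":0,"wy":0,"wz":-10,"claw":20},{"x":-6,"y":-0.2,"z":0,"wx":0,"wy":0,"wz":-20,"claw":20},{"x":-9,"y":-0.3,"z":0,"wx":0,"wy":0,"wz":-30,"claw":20},{"x":-12,"y":-0.4,"z":0,"wx":0,"wy":0,"wz":-40,"claw":20},{"x":-15,"y":-0.5,"z":0,"wx":0,"wy":0,"wz":-50,"claw":20},{"x":-18,"y":-0.6,"z":0,"wx":0,"wy":0,"wz":-60,"claw":20},{"x":-21,"y":-0.7,"z":0,"wx":0,"wy":0,"wz":-70,"claw":20},{"x":-24,"y":-0.8,"z":0,"wx":0,"wy":0,"wz":-80,"claw":20},{"x":-27,"y":-0.9,"z":0,"wx":0,"wy":0,"wz":-90,"claw":20},{"x":-30,"y":-1,"z":0,"wx":0,"wy":0,"wz":-100,"claw":20}])

```text
clock: 30.32
position: [0.469, -0.0151, 0.2231]
tool_rot: [-3.141, 0.001, 0.231]
force: [-0.3, 0.5, -3.1]
grip_width: 0.0262
```

```bash
python3 - <<'E'
from st import *
inc([.474,.03,.22],down(89),p,r)
E
```

```text
30.325 [0.702, 0.446, -1.027, 1.968, 0.458, 0.983, -0.315] p [ 0.469  -0.0151  0.2231] deck [  17.3 -297.9  156.4] F [-0.3  0.5 -3.1] M [-0.1  -0.03 -0.02] 0.0262
xyz cm [ 1.52 -4.27  0.31] w deg [ -0.1   0.  -75.7] rows>= 7.1
```

Request:
jog_arm(increments=[{"x":0.3,"y":-0.7,"z":0,"wx":0,"wy":0,"wz":-10.5,"claw":20},{"x":0.5,"y":-1.4,"z":0,"wx":0,"wy":0,"wz":-21,"claw":20},{"x":0.7,"y":-2,"z":0,"wx":0,"wy":0,"wz":-32,"claw":20},{"x":0.9,"y":-2.6,"z":0,"wx":0,"wy":0,"wz":-43,"claw":20},{"x":1.1,"y":-3.2,"z":0,"wx":0,"wy":0,"wz":-54,"claw":20},{"x":1.3,"y":-3.8,"z":0.2,"wx":0,"wy":0,"wz":-65,"claw":20},{"x":1.5,"y":-4.3,"z":0.3,"wx":0,"wy":0,"wz":-75.7,"claw":20},{"x":1.5,"y":-4.3,"z":0.3,"wx":0,"wy":0,"wz":-75.7,"claw":20}])

```text
clock: 31.32
position: [0.4734, 0.0306, 0.2193]
tool_rot: [-3.139, -0.002, 1.553]
force: [-1.1, -0.7, -1.9]
grip_width: 0.026
```

```bash
python3 - <<'E'
from st import *
w=cam("wrist"); o=bot.observe(); print(o["moment"])
cam("side"); o=bot.observe(); print(o["moment"])
tp,tr=place(.07,1,dx=.003,dz=.10); inc(tp,tr,p,r); print(tp)
tp,tr=place(.0,1,dx=.003,dz=.13); inc(tp,tr,p,r); print(tp)
E
```

```text
31.325 [0.764, 0.629, -1.338, 1.954, 0.682, 1.128, 0.697] p [0.4734 0.0306 0.2193] deck [  18.  -252.1  151.4] F [-1.1 -0.7 -1.9] M [ 0.01 -0.1   0.  ] 0.026
[ 0.03832942 -0.09894748  0.0135663 ]
[-0.01483268 -0.13376766 -0.03131012]
xyz cm [32.2   1.83  5.13] w deg [-35.2  -0.2   0.1] rows>= 5.2
[0.49713203 0.35229997 0.16863593]
xyz cm [25.21  0.08  2.67] w deg [-35.2  -0.2   0.1] rows>= 4.1
[0.47850738 0.28266368 0.1932105 ]
```

Request:
jog_arm(increments=[{"x":4,"y":0,"z":0,"wx":-6,"wy":0,"wz":0,"claw":20},{"x":9,"y":0,"z":0,"wx":-13,"wy":0,"wz":0,"claw":20},{"x":14,"y":0,"z":0,"wx":-20,"wy":0,"wz":0,"claw":20},{"x":19,"y":0,"z":0.7,"wx":-28,"wy":-0.1,"wz":0,"claw":20}])

```text
clock: 31.92
position: [0.4782, 0.1997, 0.2149]
tool_rot: [2.706, 0.007, 1.541]
force: [1.2, -0.5, -2.7]
grip_width: 0.0262
```

```bash
python3 - <<'E'
from st import *
tp,tr=place(.07,1,dx=.003,dz=.10); inc(tp,tr,p,r); print(tp)
E
```

```text
31.925 [0.244, 0.435, -1.16, 2.172, 1.12, 0.825, -0.1] p [0.4782 0.1997 0.2149] deck [ 16.6 -82.9 146.9] F [ 1.2 -0.5 -2.7] M [ 0.    0.53 -0.01] 0.0262
xyz cm [15.34 -0.6   4.7 ] w deg [-10.1   0.6  -0.3] rows>= 2.6
[0.49713203 0.35229997 0.16863593]
```

Joints are well inside their ranges; continuing to above the left groove.

Request:
jog_arm(increments=[{"x":5,"y":-0.2,"z":0.5,"wx":-5,"wy":0.3,"wz":0,"claw":20},{"x":10,"y":-0.4,"z":1.5,"wx":-10.1,"wy":0.6,"wz":-0.3,"claw":20},{"x":14,"y":-0.6,"z":3,"wx":-10.1,"wy":0.6,"wz":-0.3,"claw":20},{"x":15.3,"y":-0.6,"z":4.7,"wx":-10.1,"wy":0.6,"wz":-0.3,"claw":20},{"x":15.3,"y":-0.6,"z":4.7,"wx":-10.1,"wy":0.6,"wz":-0.3,"claw":20},{"x":15.3,"y":-0.6,"z":4.7,"wx":-10.1,"wy":0.6,"wz":-0.3,"claw":20},{"x":15.3,"y":-0.6,"z":4.7,"wx":-10.1,"wy":0.6,"wz":-0.3,"claw":20}])

```text
clock: 32.8
position: [0.4976, 0.3509, 0.1695]
tool_rot: [2.529, 0.0, 1.549]
force: [-0.3, -0.1, -2.8]
grip_width: 0.026
```

```bash
python3 - <<'E'
from look import *
w=cam("wrist"); cv2.imwrite("pics/w19.png",w["pixels"][:,:,::-1])
p,r,o=look("p19")
tp,tr=place(.07,1,dx=.003,dz=.0085); inc(tp,tr,p,r)
E
```

```text
32.95 [-0.25, 0.66, -0.992, 2.066, 1.471, 1.065, -0.576] deck [  3.7  69.  100.3] F [ 0.4  0.7 -2.5] M [-0.04  0.87 -0.01] 0.0258
xyz cm [ 0.11 -0.08  9.18] w deg [ 0.1  0.  -0. ] rows>= 1.5
```

View pics/w19.png

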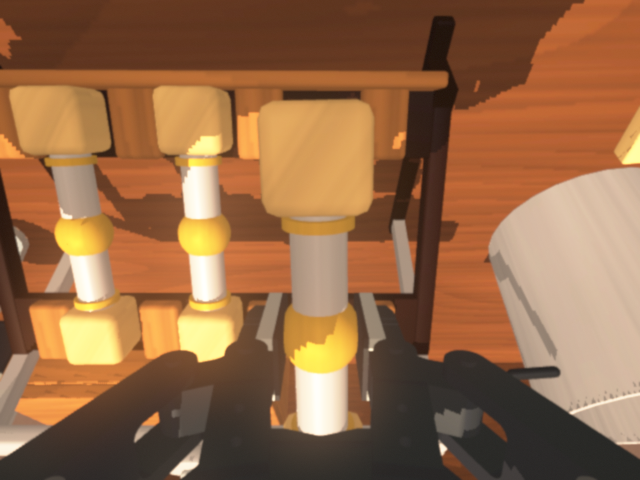

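View pics/p19.png

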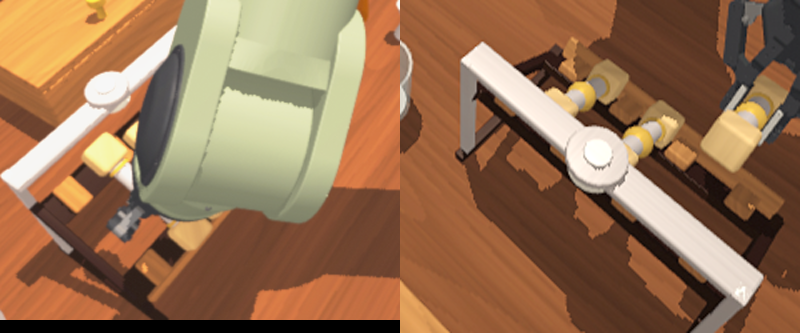

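Request:
jog_arm(increments=[{"x":0.1,"y":-0.1,"z":4,"wx":0,"wy":0,"wz":0,"claw":20},{"x":0.1,"y":-0.1,"z":7.5,"wx":0,"wy":0,"wz":0,"claw":20},{"x":0.1,"y":-0.1,"z":9,"wx":0,"wy":0,"wz":0,"claw":20},{"x":0.1,"y":-0.1,"z":9.2,"wx":0,"wy":0,"wz":0,"claw":20},{"x":0.1,"y":-0.1,"z":9.3,"wx":0,"wy":0,"wz":0,"claw":20}])

```text
clock: 33.58
position: [0.5498, 0.3517, 0.0936]
tool_rot: [2.529, -0.001, 1.55]
force: [-0.7, 0.5, -2.7]
grip_width: 0.0258
```

Request:
jog_arm(increments=[{"x":0,"y":-0.2,"z":0.1,"wx":0,"wy":0,"wz":0,"claw":20},{"x":0,"y":-0.4,"z":0.15,"wx":0,"wy":0,"wz":0,"claw":20},{"x":0,"y":-0.6,"z":0.2,"wx":0,"wy":0,"wz":0,"claw":20}])

```text
clock: 33.95
position: [0.5459, 0.3519, 0.0888]
tool_rot: [2.528, -0.001, 1.551]
force: [-0.1, 0.6, -1.5]
grip_width: 0.026
```

```bash
python3 - <<'E'
from look import *
w=cam("wrist"); cv2.imwrite("pics/w20.png",w["pixels"][:,:,::-1])
from st import *
E
```

```text
34.0 [-0.265, 0.831, -0.889, 2.019, 1.667, 1.043, -0.648] p [0.5457 0.3519 0.0885] deck [-3.2 70.6  6.4] F [-0.7 -0.2 -2.5] M [-0.01  0.93  0.04] 0.0257
```

View pics/w20.png

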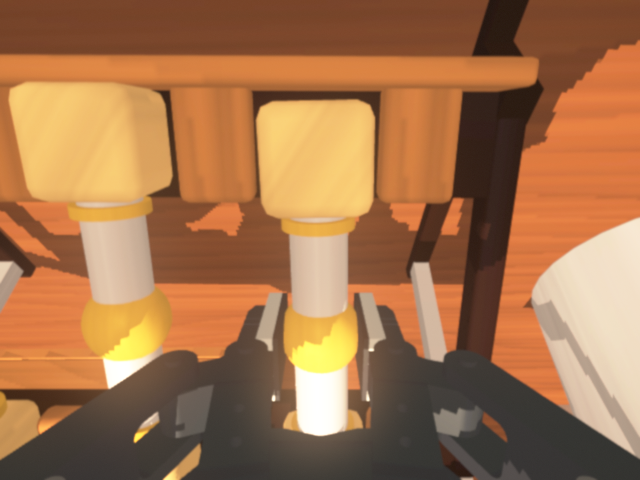

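Request:
jog_arm(increments=[{"x":0,"y":-0.2,"z":0.05,"wx":0,"wy":0,"wz":0,"claw":20},{"x":0,"y":-0.35,"z":0.1,"wx":0,"wy":0,"wz":0,"claw":20}])

```text
clock: 34.25
position: [0.5442, 0.3524, 0.0869]
tool_rot: [2.526, -0.001, 1.551]
force: [-3.8, -3.1, 21.7]
grip_width: 0.0263
```

```bash
python3 st.py
```

```text
34.25 [-0.269, 0.834, -0.888, 2.023, 1.674, 1.047, -0.659] p [0.5442 0.3524 0.0869] deck [-5.3 71.1  6.1] F [-3.8 -3.1 21.7] M [-0.75 -1.57 -0.5 ] 0.0263
```

Contact with deck and foot board (≈25 N). Release.

Request:
jog_arm(increments=[{"x":0,"y":0.05,"z":-0.03,"wx":0,"wy":0,"wz":0,"claw":20},{"x":0,"y":0.05,"z":-0.03,"wx":0,"wy":0,"wz":0,"claw":50},{"x":0,"y":0.05,"z":-0.03,"wx":0,"wy":0,"wz":0,"claw":50},{"x":0,"y":0.1,"z":-0.5,"wx":0,"wy":0,"wz":0,"claw":50},{"x":0,"y":0.1,"z":-5,"wx":0,"wy":0,"wz":0,"claw":50},{"x":0,"y":0.1,"z":-10,"wx":0,"wy":0,"wz":0,"claw":50},{"x":-4,"y":0.1,"z":-13,"wx":0,"wy":0,"wz":0,"claw":50},{"x":-10,"y":0.1,"z":-13,"wx":5,"wy":0,"wz":0,"claw":50},{"x":-16,"y":0.1,"z":-13,"wx":10,"wy":0,"wz":0,"claw":50},{"x":-22,"y":0.1,"z":-13,"wx":15,"wy":0,"wz":0,"claw":50}])

```text
clock: 35.5
position: [0.4663, 0.1633, 0.193]
tool_rot: [2.763, 0.006, 1.55]
force: [0.2, 0.4, -0.8]
grip_width: 0.0425
```

```bash
python3 - <<'E'
from st import *
f=cam("scene"); cv2.imwrite("pics/s21.png",f["pixels"][:,:,::-1])
f=cam("side"); cv2.imwrite("pics/d21.png",f["pixels"][:,:,::-1])
E
```

```text
35.5 [0.318, 0.431, -1.134, 2.218, 1.085, 0.746, -0.012] p [0.4663 0.1633 0.193 ] deck [  -5.1 -119.6  135.4] F [ 0.2  0.4 -0.8] M [-0.09  0.37 -0.04] 0.0425
```

View pics/s21.png

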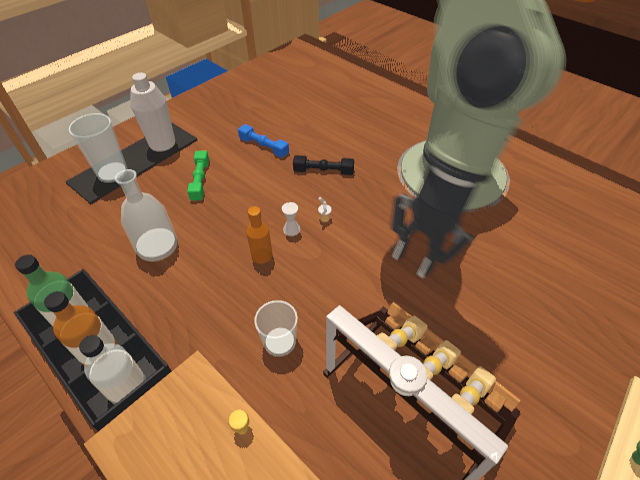

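View pics/d21.png

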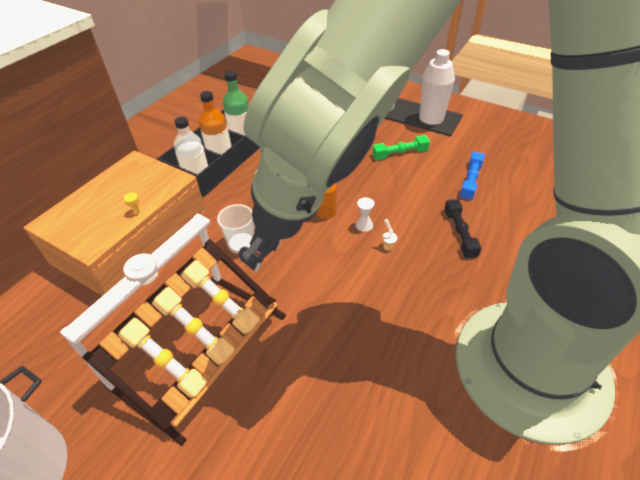

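All three lie in their grooves, and the glasses, bottles and look-alikes are unmoved. I'll let the arm settle and measure the balls and heads.

Request:
jog_arm(increments=[{"x":0,"y":0,"z":-1,"wx":0,"wy":0,"wz":0,"claw":50},{"x":0,"y":0,"z":-1,"wx":0,"wy":0,"wz":0,"claw":50},{"x":0,"y":0,"z":-1,"wx":0,"wy":0,"wz":0,"claw":50}])

```text
clock: 35.98
position: [0.4642, 0.1589, 0.2018]
tool_rot: [2.763, 0.008, 1.542]
force: [-0.5, 0.4, 0.1]
grip_width: 0.0426
```

```bash
python3 - <<'E'
from look import *
import pickle
s0,d0=pickle.load(open("f0.pkl","rb"))
p,r,o=look("fin",(60,210,240,220),(320,280,220,200))
print("qd",np.abs(o["qd"]).max())
d=cam("side");s=cam("scene")
m=lambda f:(lambda h:((h[...,0]>22)&(h[...,0]<30)&(h[...,1]>165)&(h[...,2]>150)).astype(np.uint8))(cv2.cvtColor(f["pixels"],cv2.COLOR_RGB2HSV))
for y in(-.07,0,.07):
    q=proj(d,deck2w((-.004,y,.017),X)); 
    M=m(d); x0,y0=q.round().astype(int); yy,xx=np.nonzero(M[y0-9:y0+10,x0-9:x0+10])
    c=np.array([xx.mean()+x0-9,yy.mean()+y0-9]); 
    # solve deck x,y at z=.017
    oo,dd=ray(d,c); n=deck2w((0,0,1),X)-deck2w((0,0,0),X); P=deck2w((0,0,.017),X); t=n@(P-oo)/(n@dd)
    print(y,"expect px",q.round(1),"seen",c.round(1),"deck mm",(todeck(oo+t*dd)*1000).round(1))
# bystanders moved? 
for n,b,x,y,w,h in (("s",(s0,s),115,165,225,195),("s2",(s0,s),115,165,225,195)):
    pass
for nm,(x,y,w,h) in dict(decanter=(118,168,60,95),bitters=(245,205,28,60),jigger=(280,202,22,36),pourer=(315,195,18,28),tumbler=(253,300,48,56)).items():
    a=cv2.cvtColor(s0["pixels"][y-6:y+h+6,x-6:x+w+6],cv2.COLOR_RGB2GRAY);b=cv2.cvtColor(s["pixels"][y:y+h,x:x+w],cv2.COLOR_RGB2GRAY)
    t=cv2.matchTemplate(a,b,cv2.TM_CCOEFF_NORMED); _,v,_,l=cv2.minMaxLoc(t); print(nm,"shift px",(6-l[0],6-l[1]),round(v,3))
E
```

```text
36.075 [0.344, 0.41, -1.152, 2.215, 1.048, 0.751, 0.019] deck [  -1.9 -124.   143.7] F [ 0.6  0.2 -0.3] M [0.04 0.38 0.03] 0.0429
qd 0.003752048265210211
-0.07 expect px [219.7 296.2] seen [221.5 295.7] deck mm [ -5.8 -73.   17. ]
0 expect px [192.9 324.7] seen [194.3 324.6] deck mm [-5.7 -1.7 17. ]
0.07 expect px [163.2 356.3] seen [163.7 356.5] deck mm [-4.8 69.8 17. ]
decanter shift px (0, 0) 1.0
bitters shift px (0, 0) 0.989
jigger shift px (0, 0) 1.0
pourer shift px (0, 0) 0.94
tumbler shift px (0, 0) 1.0
```

View pics/fin.png

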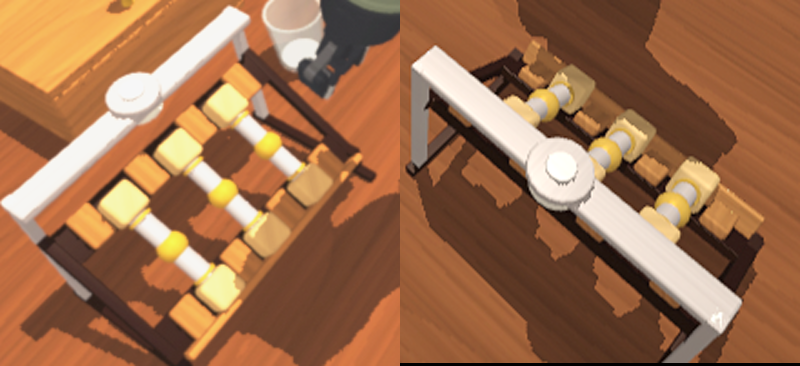

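The crops show all three muddlers seated between their guides, with the low heads on the foot board (side crop (310,185), (265,235), (218,287)). Handing in.

```bash
python3 -c "
from workcell import bot
print(bot.job_done())"
```

```text
the job is handed in; nothing more can be done
None
```

I laid all three muddlers in the sloping rest, one to a groove, heavy end down at the foot board, and handed the job in at about 36 s. The arm's force and joint limits came close twice (see below).

I handled the muddlers one at a time: each was lifted by its ball, then laid before the next was lifted.

| Start position (x, y in m) | Moment when lifted | Heavy end | Groove |
|---|---|---|---|
| (0.474, −0.023) | −0.09 to −0.12 N m | near the robot | right |
| (0.674, −0.136) | −0.06 to −0.15 N m | near the robot | middle |
| (0.474, −0.316) | about +0.1 N m | far end; turned end for end, then read −0.10 to −0.13 | left |

**Last checks:** the balls measured x = −5.8, −5.7 and −4.8 mm on the deck, where −4 mm is expected with the head on the foot board, so within calibration error. They sit within 3 mm of the groove centres. The decanter, bitters, jigger, pourer and tumbler showed no shift in the scene picture.

**What went less well:**
- **Force:** a first grasp pressed the table with 69 N, and setting down the first muddler peaked at about 107 N, under the 120 N limit.
- **Joint range:** at one waypoint joint 4 read 2.433 against a range of 2.43, with about 110 N on the wrist. I put that force down to the joint stop, and moved off at once. I cannot tell whether the joint reading counts as passing its range.

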